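# Change the core in the pulse-velocity holder and lay out the others on the photo board

### The job

Swing the holder's clamp lever open, take out the tested core (green band) and load the next one (yellow band) in its place: black cap pushed back against the sprung transducer, red cap let down in front of the fixed transducer on the red block, the tube down in both saddles; then swing the lever fully shut on it. Lay every other core that is there (green, and whichever of blue, white and purple are on the bench) inside the outline of its own colour on the black photo board, red cap toward the board's red line, for the photograph. Leave the marker, caliper, stopwatch and brush alone.

Things in the scene. Friction and masses are not known exactly. Their poses are not given: they have to be found in the camera images.
- core_green_c (a point): Centre of the green-banded soil core: a lying brown round tube, 40 mm thick, 100 mm long with its square end caps (46 mm across, 10 mm thick; they stop it rolling), 0.19 kg, green band round the middle; 80 mm of tube between the caps to grasp. Lying flat, the centre is 23 mm above what it lies on. x runs along it to the red cap; the other cap is black. Starts clamped in the holder.
- core_green_red (a point): Centre of the outer face of the green-banded core's red cap, 50 mm from its centre.
- core_yellow_c (a point): Centre of the yellow-banded soil core: a lying brown round tube, 40 mm thick, 100 mm long with its square end caps (46 mm across, 10 mm thick; they stop it rolling), 0.19 kg, yellow band round the middle; 80 mm of tube between the caps to grasp. Lying flat, the centre is 23 mm above what it lies on. x runs along it to the red cap; the other cap is black. Starts on the bench.
- core_yellow_red (a point): Centre of the outer face of the yellow-banded core's red cap, 50 mm from its centre.
- core_blue_c (a point): Centre of the blue-banded soil core: a lying brown round tube, 40 mm thick, 100 mm long with its square end caps (46 mm across, 10 mm thick; they stop it rolling), 0.19 kg, blue band round the middle; 80 mm of tube between the caps to grasp. Lying flat, the centre is 23 mm above what it lies on. x runs along it to the red cap; the other cap is black. Starts on the bench, or is absent.
- core_blue_red (a point): Centre of the outer face of the blue-banded core's red cap, 50 mm from its centre.
- core_white_c (a point): Centre of the white-banded soil core: a lying brown round tube, 40 mm thick, 100 mm long with its square end caps (46 mm across, 10 mm thick; they stop it rolling), 0.19 kg, white band round the middle; 80 mm of tube between the caps to grasp. Lying flat, the centre is 23 mm above what it lies on. x runs along it to the red cap; the other cap is black. Starts on the bench, or is absent.
- core_white_red (a point): Centre of the outer face of the white-banded core's red cap, 50 mm from its centre.
- core_purple_c (a point): Centre of the purple-banded soil core: a lying brown round tube, 40 mm thick, 100 mm long with its square end caps (46 mm across, 10 mm thick; they stop it rolling), 0.19 kg, purple band round the middle; 80 mm of tube between the caps to grasp. Lying flat, the centre is 23 mm above what it lies on. x runs along it to the red cap; the other cap is black. Starts on the bench, or is absent.
- core_purple_red (a point): Centre of the outer face of the purple-banded core's red cap, 50 mm from its centre.
- spot_green (a point): Centre of the green outline on the black photo board (fixed, 236 x 200 mm, 5 mm thick; this point is on its top face): a rectangle 108 mm long (x) and 58 mm wide (y) inside, green patch in its middle. x points along the outline toward the board's red line. Neighbouring outlines are 108 mm apart in y, 114 mm in x.
- spot_blue (a point): Centre of the blue outline on the black photo board (fixed, 236 x 200 mm, 5 mm thick; this point is on its top face): a rectangle 108 mm long (x) and 58 mm wide (y) inside, blue patch in its middle. x points along the outline toward the board's red line. Neighbouring outlines are 108 mm apart in y, 114 mm in x.
- spot_white (a point): Centre of the white outline on the black photo board (fixed, 236 x 200 mm, 5 mm thick; this point is on its top face): a rectangle 108 mm long (x) and 58 mm wide (y) inside, white patch in its middle. x points along the outline toward the board's red line. Neighbouring outlines are 108 mm apart in y, 114 mm in x.
- spot_purple (a point): Centre of the purple outline on the black photo board (fixed, 236 x 200 mm, 5 mm thick; this point is on its top face): a rectangle 108 mm long (x) and 58 mm wide (y) inside, purple patch in its middle. x points along the outline toward the board's red line. Neighbouring outlines are 108 mm apart in y, 114 mm in x.
- holder: Core holder, fixed; origin under its middle on the bench. x runs along the seated core from the sprung to the fixed transducer. Base 206 x 92 mm, 12 mm thick. Two V saddles carry the tube, 24 to 34 mm either side of the middle, 45 mm high; between them fingers have room down to the base. Grey spring housing: x -72 to -106 mm, 71 mm high, 42 mm wide.
- seat (a point): Centre of a core seated in the holder, 50 mm above the bench; x as for the holder. At x = +50 mm is the fixed transducer's steel face (26 mm across) on a red block, 46 mm wide, top 64 mm above the bench; the hinge cheeks behind it begin at x = +71 mm and are 98 mm high. The sprung plunger's face is at x = -50 mm when a core is seated.
- plunger (a joint): Sprung transducer, steel head 30 mm across on a coil spring, m: 0 with a core seated, -0.008 at rest with none (2.5 N), +0.014 pushed fully back (8 N). The empty gap is 8 mm shorter than a core, so a core goes in slanting, black cap first and low, pushes this back, then the red end is let down and the tube pressed into the saddles (friction on the faces can hold it up); the spring closes a small gap.
- lever (a joint): Clamp lever of the holder, rad: 0 = fully shut (rubber pad 1 mm above the seated core); grows as the handle swings up and away from the sprung end, to its stop at 1.75. Stiff hinge (about 2 N at the handle): stays where it is left. Beyond 1.3 it counts as open and is clear of the core.
- lever_grip (a point): Grip point on the lever's red round handle, 14 mm thick, 98 mm from the hinge axis; the handle ends 18 mm farther out. Shut, it is 109 mm above the bench, over the core, 15 mm from the seat toward the sprung end. It can be pinched from above, fingers closing along the hinge axis; the handle then turns between the pads as it swings.
- hinge (a point): Middle of the lever's hinge axis, which runs along this point's y; x points from the sprung to the fixed transducer, z up. 88 mm above the bench, 81 mm from the seat along +x.
- marker: Black and white marker pen, 134 x 19 mm, lying behind the loose cores. A bystander: leave it alone.
- caliper: Steel caliper, 216 x 76 mm, on the bench at the right. A bystander: leave it alone.
- stopwatch: Yellow stopwatch, 63 x 52 mm, on the bench at the left. A bystander: leave it alone.
- brush: Flat brush with a wooden handle, 158 x 44 mm, at the right. A bystander: leave it alone.

How it is judged:
By the outcome, as a careful person would: the job done as asked, in the order asked, and still so for the second after the job is handed in, with the robot touching nothing.
Of core_blue, core_white, core_purple only 2 to 3 are there at a start; the rules pass over those that are not, and their reading is None.
At some moment in a run one of core_blue, core_white may be knocked a few centimetres aside while the robot is not near it.
Once in a run the grip may slacken for a moment while it holds something.
It also fails if it takes over 210 s, if anything falls off the work surface, if the arm or the gripper's body presses on something with over 40 N, if the wrist force passes 120 N, or if a joint passes its speed limit or range.

### The arm

A 6-joint arm with a two-finger parallel gripper is mounted at the origin on a cart in front of the work surface, level with it; the furniture and walls round the work are solid. World frame = base frame: x ahead of the robot, y to its left, z up, the work surface at z = 0. Lengths are in m, angles in rad, forces in N, time in s.
With the tool pointing down it reaches from about 0.325 to 0.925 m from the base axis. Payload 3.1 kg.
Tool frame: the origin (TCP) lies at the very end of the fingers, on their centre line; the grasp point (between the pads) lies 19 mm behind it; z points along the fingers, y is the line along which they close (so a half turn about z gives the same grasp; the last joint's range is limited). The gripper opens to 85 mm and grips with 20 to 120 N. Pads are 22 mm wide; open, the fingers measure 114 mm over their backs; the gripper's body (76 mm by 85 mm) begins 54 mm behind the grasp point. The pads swing forward as they close: fully open they stand 13 mm farther back than shut.
Start: joints at [-1.296, 0.217, 1.613, -0, 1.311, -0.112], TCP at [0.236, -0.579, 0.231] pointing down, gripper open.
Joint ranges: [-2.75, 2.75], [-0.78, 2.1], [0.31, 2.55], [-1.13, 4.27], [0.13, 2.63], [-2.58, 2.58]. Speed limits (rad/s): [2.79, 2.79, 3.14, 3.14, 3.14, 3.14].

### API

Orientations are given as a unit quaternion [x, y, z, w].
In Python, from cell import manip gives the robot as it stands. The module is installed in compiled form; this text tells all that it offers.
- The arm moves only by the shell command python3 -m creep 'ROWS' [OPENING] [FORCE]. ROWS is JSON, a list of rows, each a list of 2 entries, a list of its own where there are three numbers: the shift along the tool's x, y, z in units of 30 mm (1.0 is 30 mm), then the turn about the tool's z in units of 6 degrees (1.0 is 6 degrees). A call has 1 to 5 rows; each row is the pose to reach, as a shift and turn from the pose commanded when the call began, along the tool's axes at that moment; what a row does not reach only later rows make up. A row lasts 1/10 s, in which the tool goes at most 50 mm and 8.59 degrees, less where a joint would pass 70% of its speed; a pose out of reach is approached as far as the arm can. A call with a gripper value outside its range is refused whole. OPENING is the opening, from 0 (shut) to 1 (fully open), set as the call begins (- or left out, the last holds). The fingers move at their own pace and stop on an object; FORCE is the grip in N (left out, the last holds). Time passes only in rows, so rows that repeat a pose let the fingers close. It gives the time, the measured TCP pose, the force, the opening and the grip force at its end, in the units of the state.
- manip.get_obs(): the state, without advancing time (a new reading comes with each control period).
- manip.capture(name): name is "scene" or "top"; returns a dict with "image" (400x640x3 uint8, blue, green, red), "fx", "fy", "cx", "cy" (pixels), "k1" (the pictures are not rectified: a ray, as slopes to the right and down, at radius r is drawn at 1 + k1 r^2 times it, then the intrinsics apply), "origin" and "rotation" of the camera in the world. Camera axes: x right, y down, z forward; pixel columns grow to the right and rows downward; lengths in m; the calibration is good to about 2 mm. A picture is of the moment at which its call begins. There is no depth.
- manip.finish_job(): hands the job in; it is judged then, once.
Trained networks look in the newest picture that a camera, given by its name, has taken for a name from the list of things; names that differ only in an ending like _2 or _b are one class to them, and where a whole thing is asked for, a point or a joint stands for the part that bears it (a point fixed in the world has none). Each returns a list of dicts, best first, with "conf" (0 to 1); they miss things now and then, are a little off and sometimes report something else, mostly with a low value. They report only what shows in the picture. A call takes as long as a camera call.
- manip.boxes_of(target, camera): "extent" ([left, top, right, bottom] in pixels, round what is visible of it).
- manip.spot_point(target, camera): "point" ([column, row] in pixels: a listed point, or the origin of a listed thing).
The state is a dict: "time_s": time; "q": joint angles; "joint_vel": joint speeds; "joint_efforts": joint torques, N m; "tool_pos": TCP position; "tool_rot": TCP orientation; "wrist_force": force on the tool from outside, world axes, zero at the start; "torque": the same for the moment, N m; "grip_width": opening from 0.0 (shut) to 1.0 (fully open); "finger_force": force on a finger pad.
Only numpy, scipy, OpenCV 4.12 (cv2) and the standard library are available. Lean on these libraries where they do the work, as an engineer would, in place of code of your own. Each camera call takes 0.05 s, during which the arm holds its last target. There are 200 camera calls.

## Working session

There is one attempt and no reset: what is moved stays moved. The work goes in short steps, Python scripts to look and compute and a shell command to move; the robot and the scene stay as the last step left them, time stands still between calls to the robot, and variables do not carry over. Pictures are saved under pics/ and viewed, at most 14 in all, crops included, and the job is handed in when it is done.

```bash
mkdir -p pics; ls; cat > h.py <<'E'
import numpy as np, cv2
from cell import manip
from scipy.spatial.transform import Rotation as R
def cap(n):
    return manip.capture(n)
def ray(c,p):
    d=np.array([(p[0]-c['cx'])/c['fx'],(p[1]-c['cy'])/c['fy']]); u=d.copy()
    for _ in range(20): u=d/(1+c['k1']*(u@u))
    v=np.array(c['rotation'])@np.array([u[0],u[1],1]); return np.array(c['origin']),v
def onz(c,p,z):
    o,v=ray(c,p); return o+v*(z-o[2])/v[2]
def proj(c,X):
    v=np.array(c['rotation']).T@(np.array(X)-np.array(c['origin'])); u=v[:2]/v[2]; u=u*(1+c['k1']*(u@u))
    return np.array([u[0]*c['fx']+c['cx'],u[1]*c['fy']+c['cy']])
def save(c,n,crop=None,s=1):
    im=c['image']
    if crop: im=im[crop[1]:crop[3],crop[0]:crop[2]]
    cv2.imwrite('pics/'+n,cv2.resize(im,None,fx=s,fy=s,interpolation=cv2.INTER_CUBIC))
E
python3 - <<'E'
from h import *
for n in ['scene','top']:
    c=cap(n); save(c,n+'0.png',s=1.25)
    print(n,c['fx'],c['k1'],np.round(c['origin'],3),np.round(c['rotation'],3).tolist())
    H={'core':.023,'spot':.005}
    for t in ['core_green_c','core_green_red','core_yellow_c','core_yellow_red','core_blue_c','core_blue_red','core_white_c','core_white_red','core_purple_c','core_purple_red','spot_green','spot_blue','spot_white','spot_purple','holder','seat','lever_grip','hinge']:
        z=.05 if t in('seat','core_green_c','core_green_red') else .109 if t=='lever_grip' else .088 if t=='hinge' else H.get(t[:4],0)
        r=manip.spot_point(t,n)
        print(t,[(round(a['conf'],2),np.round(a['point']).tolist(),np.round(onz(c,a['point'],z),3).tolist()) for a in r[:2]])
o=manip.get_obs();print(o['time_s'],o['tool_pos'],o['tool_rot'])
E
```

```text
pics
scene 400.27028255662157 -0.04199718718466215 [0.063 0.928 0.919] [-0.217, 0.875, -0.422, 0.096]Traceback (most recent call last):
  File "<stdin>", line 9, in <module>
  File "h.py", line 11, in onz
    o,v=ray(c,p); return o+v*(z-o[2])/v[2]
        ~~~^^^^^
  File "h.py", line 9, in ray
    v=np.array(c['rotation'])@np.array([u[0],u[1],1]); return np.array(c['origin']),v
      ~~~~~~~~~~~~~~~~~~~~~~~^~~~~~~~~~~~~~~~~~~~~~~~
ValueError: matmul: Input operand 1 has a mismatch in its core dimension 0, with gufunc signature (n?,k),(k,m?)->(n?,m?) (size 3 is different from 4)
```

Rotation is a quaternion; fix that.

```bash
sed -i "s/np.array(c\['rotation'\])/R.from_quat(c['rotation']).as_matrix()/" h.py
cat > look.py <<'E'
from h import *
import sys
names=['core_green_c','core_green_red','core_yellow_c','core_yellow_red','core_blue_c','core_blue_red','core_white_c','core_white_red','core_purple_c','core_purple_red','spot_green','spot_blue','spot_white','spot_purple','holder','seat','lever_grip','hinge']
for n in ['scene','top']:
    c=cap(n); save(c,n+'0.png',s=1.25)
    H={'core':.023,'spot':.005}
    for t in names:
        z=.05 if t in('seat','core_green_c','core_green_red') else .109 if t=='lever_grip' else .088 if t=='hinge' else H.get(t[:4],0)
        r=manip.spot_point(t,n)
        print(t,[(round(a['conf'],2),np.round(a['point']).tolist(),np.round(onz(c,a['point'],z),3).tolist()) for a in r[:2]])
o=manip.get_obs();print(o['time_s'],o['tool_pos'],o['tool_rot'])
E
python3 look.py
```

```text
core_green_c [(0.5, [365.0, 160.0], [0.494, -0.295, 0.05])]
core_green_red [(0.71, [355.0, 159.0], [0.531, -0.286, 0.05])]
core_yellow_c [(0.92, [325.0, 189.0], [0.563, -0.09, 0.023]), (0.43, [346.0, 154.0], [0.593, -0.337, 0.023])]
core_yellow_red [(0.59, [316.0, 196.0], [0.571, -0.041, 0.023]), (0.41, [347.0, 234.0], [0.397, 0.078, 0.023])]
core_blue_c []
core_blue_red [(0.28, [338.0, 221.0], [0.447, 0.037, 0.023])]
core_white_c [(0.61, [337.0, 223.0], [0.447, 0.049, 0.023])]
core_white_red [(0.56, [346.0, 234.0], [0.398, 0.082, 0.023]), (0.29, [313.0, 269.0], [0.424, 0.255, 0.023])]
core_purple_c [(0.66, [306.0, 213.0], [0.56, 0.052, 0.023])]
core_purple_red [(0.85, [323.0, 209.0], [0.519, 0.01, 0.023])]
spot_green [(0.56, [297.0, 298.0], [0.421, 0.356, 0.005]), (0.27, [362.0, 140.0], [0.592, -0.502, 0.005])]
spot_blue [(0.75, [317.0, 270.0], [0.419, 0.242, 0.005])]
spot_white [(0.56, [265.0, 284.0], [0.525, 0.354, 0.005])]
spot_purple [(0.77, [282.0, 260.0], [0.529, 0.256, 0.005])]
holder [(0.82, [361.0, 173.0], [0.499, -0.275, 0.0])]
seat [(0.92, [367.0, 162.0], [0.483, -0.287, 
[... 891 characters left out ...]
.0], [0.564, 0.052, 0.023]), (0.72, [404.0, 219.0], [0.48, -0.291, 0.023])]
core_purple_red [(0.78, [318.0, 202.0], [0.532, 0.012, 0.023])]
spot_green []
spot_blue [(0.64, [250.0, 233.0], [0.415, 0.253, 0.005])]
spot_white [(0.96, [224.0, 204.0], [0.517, 0.352, 0.005])]
spot_purple [(0.9, [252.0, 202.0], [0.527, 0.25, 0.005])]
holder [(0.82, [400.0, 222.0], [0.472, -0.284, 0.0]), (0.4, [251.0, 235.0], [0.41, 0.249, 0.0])]
seat [(0.96, [404.0, 219.0], [0.478, -0.284, 0.05])]
lever_grip [(0.64, [406.0, 223.0], [0.462, -0.281, 0.109])]
hinge [(0.97, [403.0, 197.0], [0.55, -0.273, 0.088])]
2.0 [ 0.23579317 -0.578827    0.23128631] [ 9.81358508e-01  1.92186052e-01  2.28260716e-05 -1.43515861e-05]
```

View pics/top0.png

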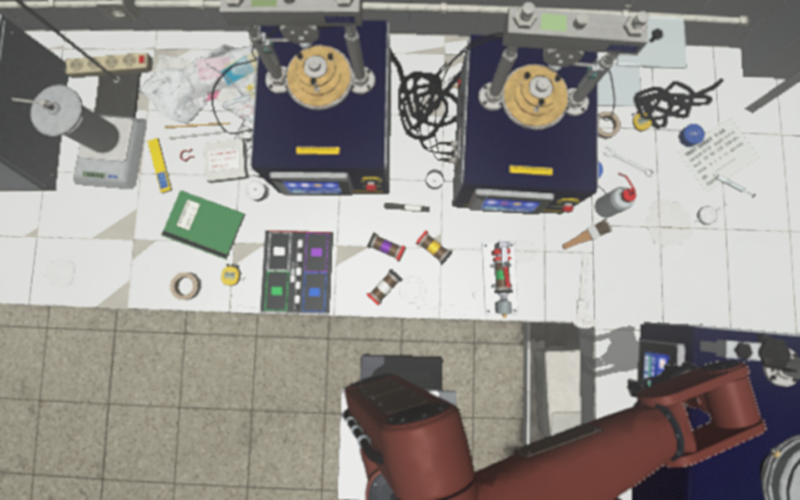

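View pics/scene0.png

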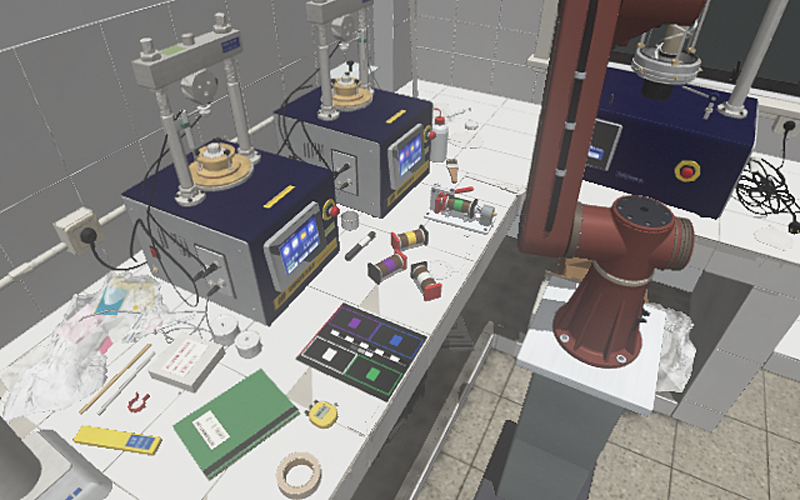

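```bash
python3 - <<'E'
from h import *
c=cap('top'); d=cap('scene')
def big(c,b,w,h): return cv2.resize(c['image'][b[1]:b[3],b[0]:b[2]],(w,h),interpolation=cv2.INTER_CUBIC)
a=big(c,(205,180,275,255),400,300*400//400)
b=big(c,(280,180,360,250),400,300)
e=big(d,(235,235,345,325),400,300)
f=big(d,(325,135,405,195),400,300)
cv2.imwrite('pics/m1.png',np.vstack([np.hstack([a,b]),np.hstack([e,f])]))
cv2.imwrite('pics/m2.png',np.hstack([big(c,(380,185,430,255),400,560),big(d,(290,170,360,250),400,560)]))
E
```

```text
(no output)
```

View pics/m1.png

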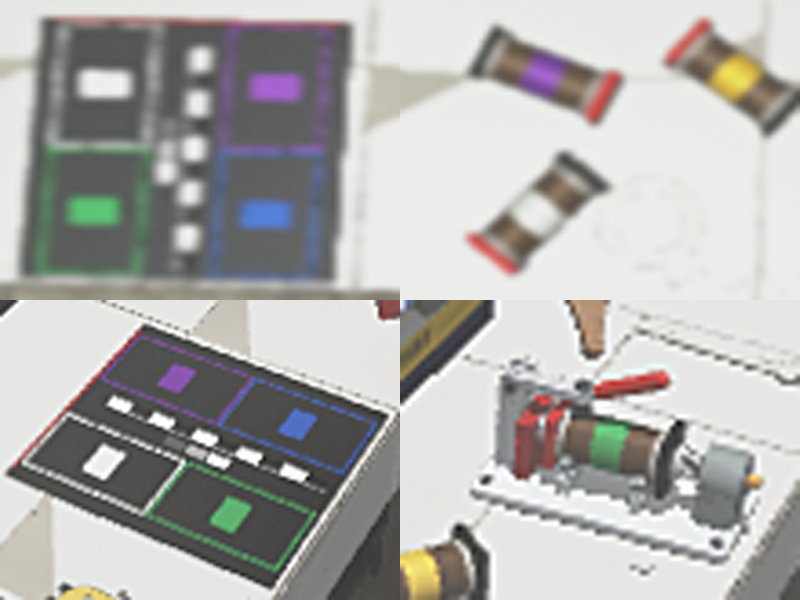

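View pics/m2.png

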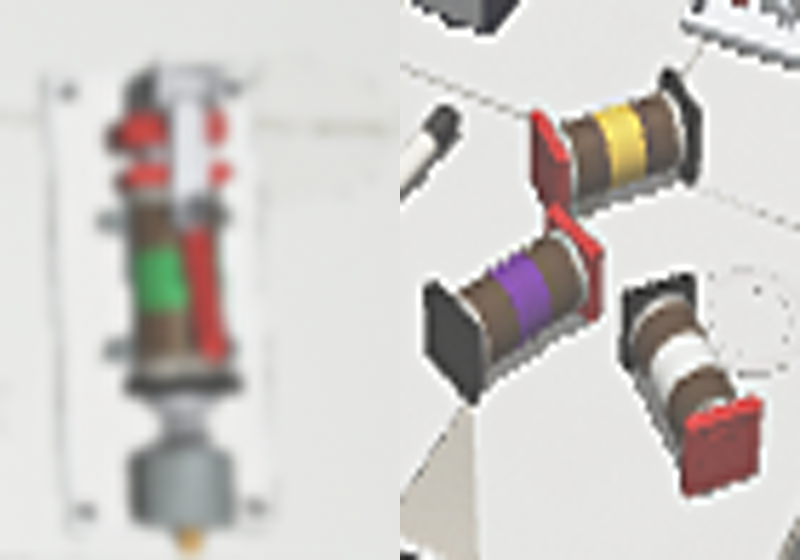

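```bash
cat > fit.py <<'E'
from h import *
from scipy.optimize import minimize, least_squares
S=6
def corepts(x,y,a,z):
    P=[]
    for s in (-1,1):
        for l in (40,50):
            for u in (-23,23):
                for v in (-23,23): P.append((s*l,u,v))
    P=np.array(P)/1000; ca,sa=np.cos(a),np.sin(a)
    return np.c_[x+ca*P[:,0]-sa*P[:,1],y+sa*P[:,0]+ca*P[:,1],z+P[:,2]]
def mhull(c,p,z,x0,y0,sh):
    q=np.array([proj(c,X) for X in corepts(*p,z)]); q=((q-[x0,y0]+.5)*S-.5)
    m=np.zeros(sh,np.uint8); cv2.fillConvexPoly(m,np.round(cv2.convexHull(q.astype(np.float32))*16).astype(np.int32),255,shift=4); return cv2.GaussianBlur(m,(0,0),S*.5)/255.
def fitcore(cams,x,y,a,z=.023,thr=120):
    obs=[]
    for c in cams:
        q=np.array([proj(c,X) for X in corepts(x,y,a,z)]); lo=np.floor(q.min(0)-8).astype(int); hi=np.ceil(q.max(0)+8).astype(int)
        im=cv2.resize(c['image'][lo[1]:hi[1],lo[0]:hi[0]],None,fx=S,fy=S,interpolation=cv2.INTER_CUBIC)
        m=(im.min(2)<thr).astype(np.uint8)
        m0=mhull(c,(x,y,a),z,lo[0],lo[1],m.shape)
        n,lab=cv2.connectedComponents(m); keep=np.zeros_like(m)
        for k in range(1,n):
            if (m0[lab==k]>.5).mean()>.4 and (lab==k).sum()>S*S*4: keep[lab==k]=1
        h=cv2.convexHull(cv2.findNonZero(keep)); mm=np.zeros_like(m); cv2.fillConvexPoly(mm,h,255)
        obs.append((c,lo,cv2.GaussianBlur(mm,(0,0),S*.5)/255.))
    def cost(p):
        return sum(np.abs(mhull(c,(p[0],p[1],p[2]),z,lo[0],lo[1],m.shape)-m).sum()/m.sum() for c,lo,m in obs)
    r=minimize(cost,[x,y,a],method='Nelder-Mead',options=dict(initial_simplex=np.array([[x,y,a],[x+.008,y,a],[x,y+.008,a],[x,y,a+.15]])))
    return r.x,r.fun
def patches(c):
    hsv=cv2.cvtColor(c['image'],cv2.COLOR_BGR2HSV)
    return hsv
E
python3 - <<'E'
from fit import *
s=cap('scene');t=cap('top')
for n,x,y,xr,yr in [('yellow',.545,-.095,.576,-.052),('purple',.562,.052,.527,.012),('white',.435,.047,.39,.077)]:
    a=np.arctan2(yr-y,xr-x)
    for cams in ([s,t],[t],[s]): p,f=fitcore(cams,x,y,a); print(n,np.round(p,4),round(np.degrees(p[2]),1),round(f,3))
# patches
for c,nm in ((s,'scene'),(t,'top')):
    res=[]
    for sp,g in (('green',(.415,.358)),('white',(.52,.354)),('blue',(.416,.25)),('purple',(.528,.25))):
        q=proj(c,[*g,.005]); x0,y0=np.round(q).astype(int)-7
        im=cv2.resize(c['image'][y0:y0+15,x0:x0+15],None,fx=6,fy=6,interpolation=cv2.INTER_CUBIC)
        m=(im.max(2)>130).astype(np.uint8); n,l,st,ce=cv2.connectedComponentsWithStats(m)
        k=min(range(1,n),key=lambda k:np.hypot(*(ce[k]-45))+ (1e3 if st[k,4]<200 else 0))
        res.append(onz(c,(ce[k]+.5)/6-.5+[x0,y0],.005)[:2]); print(nm,sp,np.round(res[-1],4),st[k,4]/36)
    M=np.array([(0,0),(.114,0),(0,-.108),(.114,-.108)]); A=np.array(res)
    U,_,V=np.linalg.svd((M-M.mean(0)).T@(A-A.mean(0))); Rr=(U@V).T
    print('ang',np.degrees(np.arctan2(Rr[1,0],Rr[0,0])),'fit',np.round((M-M.mean(0))@Rr.T+A.mean(0),4).tolist())
for z,pp in ((.073,[(402.75,232.75),(401.5,206.9)]),(.071,[(402.75,246)])):
    for p in pp: print(np.round(onz(t,p,z),4))
for p in [(339,173),(390,187),(397,174)]: print('base',np.round(onz(s,p,.012),4))
for cams in ([t],[s],[s,t]): print('green',fitcore(cams,.478,-.285,0.03,.05))
print(manip.get_obs()['time_s'])
E
```

```text
yellow [ 0.5505 -0.0858  0.9106] 52.2 0.9
yellow [ 0.5448 -0.0863  0.97  ] 55.6 0.548
yellow [ 0.5493 -0.0733  1.0813] 62.0 0.322
purple [ 0.5513  0.0437 -1.9459] -111.5 0.95
purple [ 0.5513  0.0603 -2.1285] -122.0 0.621
purple [ 0.5518  0.0413 -1.9303] -110.6 0.311
white [0.4355 0.0493 2.3869] 136.8 0.276
white [0.4337 0.0471 2.4657] 141.3 0.206
white [0.4366 0.048  2.3842] 136.6 0.066
scene green [0.417  0.3562] 71.55555555555556
scene white [0.5303 0.3551] 69.05555555555556
scene blue [0.4172 0.248 ] 59.583333333333336
scene purple [0.5312 0.2482] 52.583333333333336
ang 0.019938983490002882 fit [[0.4169, 0.3559], [0.5309, 0.3559], [0.4169, 0.2479], [0.5309, 0.2479]]
top green [0.415  0.3566] 63.97222222222222
top white [0.5292 0.3566] 74.02777777777777
top blue [0.415  0.2483] 72.0
top purple [0.5292 0.2482] 66.30555555555556
ang 0.002997176025100151 fit [[0.4151, 0.3564], [0.5291, 0.3564], [0.4151, 0.2484], [0.5291, 0.2484]]
[ 0.4294 -0.2774  0.073 ]
[ 0.5172 -0.2728  0.073 ]
[ 0.3849 -0.278   0.071 ]
base [ 0.5674 -0.2196  0.012 ]
base [ 0.3634 -0.231   0.012 ]
base [ 0.3675 -0.3217  0.012 ]
green (array([ 0.4783018 , -0.2750951 , -0.00724669]), np.float64(0.3379252244014049))
green (array([ 0.48363442, -0.27184061,  0.14327659]), np.float64(0.17584451123988704))
green (array([ 0.479091  , -0.27260083,  0.13874396]), np.float64(0.5399064172441772))
2.2
```

```bash
cat > fit.py <<'E'
from h import *
from scipy.optimize import minimize
S=4
COL=dict(red=(45,45,210),black=(50,50,50),brown=(65,85,115),yellow=(60,200,235),purple=(190,60,140),white=(225,225,225),green=(80,180,60),bench=(232,232,232))
th=np.linspace(0,2*np.pi,24,endpoint=False)
def box(l0,l1): return np.array([(l,u,v) for l in(l0,l1) for u in(-23,23) for v in(-23,23)])/1e3
def cyl(l0,l1): return np.array([(l,20*np.cos(t),20*np.sin(t)) for l in(l0,l1) for t in th])/1e3
PARTS=[('red',box(40,50)),('black',box(-50,-40)),('brown',cyl(-40,-10)),('brown',cyl(10,40)),('band',cyl(-10,10))]
def tf(P,x,y,a,z):
    ca,sa=np.cos(a),np.sin(a); return np.c_[x+ca*P[:,0]-sa*P[:,1],y+sa*P[:,0]+ca*P[:,1],z+P[:,2]]
def render(c,p,z,band,lo,sh):
    im=np.empty(sh,np.uint8); im[:]=COL['bench']
    pr=[(n,tf(P,*p,z)) for n,P in PARTS]
    pr.sort(key=lambda t:-np.linalg.norm(t[1].mean(0)-np.array(c['origin'])))
    for n,W in pr:
        q=np.array([proj(c,X) for X in W]); q=(q-lo+.5)*S-.5
        cv2.fillConvexPoly(im,np.round(cv2.convexHull(q.astype(np.float32))*16).astype(np.int32),COL[band if n=='band' else n],shift=4)
    return cv2.GaussianBlur(im,(0,0),S*.6).astype(float)
def fitcore(cams,band,x,y,a,z=.023,out=None):
    ob=[]
    for c in cams:
        q=np.array([proj(c,X) for X in tf(np.vstack([b for _,b in PARTS]),x,y,a,z)]); lo=np.floor(q.min(0)-4).astype(int); hi=np.ceil(q.max(0)+4).astype(int)
        ob.append((c,lo,cv2.resize(c['image'][lo[1]:hi[1],lo[0]:hi[0]],None,fx=S,fy=S,interpolation=cv2.INTER_CUBIC).astype(float)))
    cost=lambda p: sum(np.minimum(np.abs(render(c,p,z,band,lo,i.shape)-i).sum(2),250).mean() for c,lo,i in ob)
    best=None
    for da in(-.25,0,.25):
        b=a+da; r=minimize(cost,[x,y,b],method='Nelder-Mead',options=dict(maxiter=120,xatol=2e-4,initial_simplex=np.array([[x,y,b],[x+.01,y,b],[x,y+.01,b],[x,y,b+.15]])))
        if best is None or r.fun<best.fun: best=r
    if out: 
        cv2.imwrite(out,np.hstack([cv2.resize(np.vstack([i.clip(0,255).astype(np.uint8),render(c,best.x,z,band,lo,i.shape).astype(np.uint8)]),(200,360)) for c,lo,i in ob]))
    return best.x,best.fun
E
python3 - <<'E'
from fit import *
s=cap('scene');t=cap('top')
for n,x,y,xr,yr in [('yellow',.545,-.095,.576,-.052),('purple',.556,.047,.522,.012),('white',.435,.047,.39,.077)]:
    a=np.arctan2(yr-y,xr-x)
    for cams in ([s,t],[t],[s]): p,f=fitcore(cams,n,x,y,a,out='pics/_%s.png'%n if len(cams)==2 else None); print(n,np.round(p,4),round(np.degrees(p[2]),1),round(f,1))
for cams in ([t],[s],[s,t]): print('green',fitcore(cams,'green',.478,-.28,0.03,.05,out='pics/_green.png'))
cv2.imwrite('pics/ov.png',cv2.resize(np.hstack([cv2.imread('pics/_%s.png'%n) for n in('yellow','purple','white','green')]),(800,200)))
E
```

```text
yellow [ 0.5504 -0.0877  0.9178] 52.6 94.1
yellow [ 0.5505 -0.0882  0.9288] 53.2 32.6
yellow [ 0.5515 -0.0858  0.9067] 52.0 60.3
purple [ 0.5483  0.0467 -1.9752] -113.2 96.3
purple [ 0.5472  0.0455 -1.9426] -111.3 31.8
purple [ 0.5488  0.0476 -1.9518] -111.8 63.8
white [0.4348 0.0488 2.4127] 138.2 90.4
white [0.4342 0.048  2.4423] 139.9 33.4
white [0.435  0.0504 2.3798] 136.4 54.4
green (array([ 0.47500344, -0.27674948,  0.07087719]), np.float64(79.6825))
green (array([ 0.47839378, -0.27615868,  0.07783385]), np.float64(119.98904052936311))
green (array([ 0.47660723, -0.27657684,  0.07081076]), np.float64(200.70222497932176))
```

View pics/ov.png

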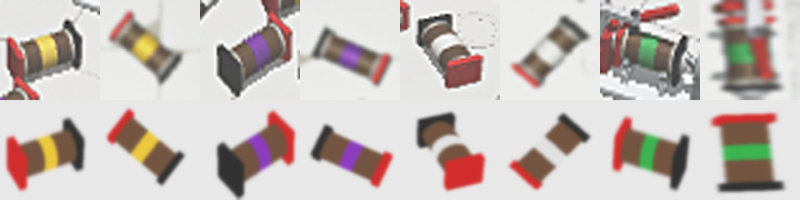

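```bash
cat > to.py <<'E'
# usage: to.py x y z yawdeg [x y z yaw ...]; prints shift (units) from current pose; yaw = heading of tool x
from h import *
import sys
o=manip.get_obs(); A=R.from_quat(o['tool_rot']).as_matrix(); p=np.array(o['tool_pos'])
y0=np.degrees(np.arctan2(A[1,0],A[0,0])); v=list(map(float,sys.argv[1:]))
print('t',round(o['time_s'],2),'pos',np.round(p,4),'yaw',round(y0,2),'q6',round(o['q'][5],2),'F',np.round(o['wrist_force'],1),'grip',round(o['grip_width'],3),round(o['finger_force'],1))
for i in range(0,len(v),4):
    d=A.T@(np.array(v[i:i+3])-p)/.03; t=-((v[i+3]-y0+180)%360-180)/6
    print(np.round(d,2).tolist(),round(t,2),'dist',round(np.linalg.norm(d)*30))
E
python3 -m creep '[[[0,0,0],1.4],[[0,0,0],2.8],[[0,0,0],3.08]]' 0.5 40; python3 to.py .4617 -.2776 .16 3.7
```

```text
time_s: 2.6
tool_pos: [0.2358, -0.5788, 0.2313]
tool_rot: [1.0, 0.031, -0.0, -0.0]
wrist_force: [-0.1, -0.3, -0.2]
grip_width: 0.518
finger_force: 0.0
t 2.6 pos [ 0.2358 -0.5788  0.2313] yaw 3.61 q6 0.21 F [-0.1 -0.3 -0.2] grip 0.518 0.0
[8.15, -9.55, 2.38] -0.02 dist 383
```

```bash
python3 -m creep '[[[8.15,-9.55,0.5],0],[[8.15,-9.55,0.5],0],[[8.15,-9.55,0.5],0],[[8.15,-9.55,0.5],0],[[8.15,-9.55,0.5],0]]' >/dev/null;  python3 to.py .4617 -.2776 .16 3.7
```

```text
t 3.1 pos [ 0.3863 -0.3772  0.2215] yaw 3.79 q6 0.6 F [ 0.5  0.2 -1. ] grip 0.499 0.0
[2.73, -3.15, 2.05] 0.02 dist 139
```

```bash
python3 -m creep '[[[2.73,-3.15,2.05],0],[[2.73,-3.15,2.05],0],[[2.73,-3.15,2.05],0],[[2.73,-3.15,2.05],0],[[2.73,-3.15,2.05],0]]' >/dev/null;  python3 to.py .4617 -.2776 .09 3.7; python3 - <<'E'
from h import *
s=cap('scene');t=cap('top')
a=cv2.resize(s['image'][100:190,320:420],(450,405),interpolation=cv2.INTER_CUBIC);b=cv2.resize(t['image'][180:260,365:435],(350,405),interpolation=cv2.INTER_CUBIC)
cv2.imwrite('pics/l1.png',np.hstack([a,b]))
E
```

```text
t 3.6 pos [ 0.4611 -0.2785  0.1594] yaw 3.9 q6 0.83 F [-0.9  0.   1.3] grip 0.504 0.0
[0.02, -0.03, 2.31] 0.03 dist 69
```

View pics/l1.png

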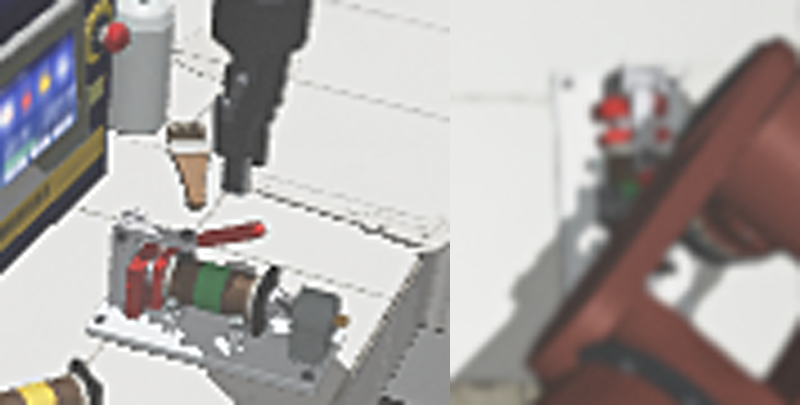

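```bash
python3 -m creep '[[[0.02,-0.03,1.2],0],[[0.02,-0.03,2.3],0],[[0.02,-0.03,2.3],0],[[0.02,-0.03,2.3],0]]' >/dev/null; python3 -m creep '[[[0,0,0],0],[[0,0,0],0],[[0,0,0],0],[[0,0,0],0],[[0,0,0],0]]' 0 30 >/dev/null; python3 to.py .4617 -.2776 .09 3.7
```

```text
t 4.6 pos [ 0.4629 -0.2779  0.0934] yaw 3.64 q6 0.83 F [-0.2  3.8  5.4] grip 0.151 29.3
[-0.04, -0.01, 0.11] -0.01 dist 4
```

```bash
python3 -m creep '[[[0.17,0,-0.54],0],[[0.43,0,-1.05],0],[[0.77,0,-1.5],0],[[1.19,0,-1.89],0],[[1.67,0,-2.2],0]]'; python3 -m creep '[[[0.53,0,-0.22],0],[[1.08,0,-0.34],0],[[1.65,0,-0.37],0],[[2.22,0,-0.30],0],[[2.55,0,-0.21],0]]'; python3 -m creep '[[[0,0,0],0]]' 0.4; python3 to.py .4617 -.2776 .09 3.7
```

```text
time_s: 5.1
tool_pos: [0.5106, -0.275, 0.157]
tool_rot: [0.999, 0.032, -0.002, 0.0]
wrist_force: [-0.9, -2.1, -8.4]
grip_width: 0.146
finger_force: 30.6
time_s: 5.6
tool_pos: [0.5905, -0.2706, 0.1654]
tool_rot: [0.999, 0.032, 0.002, 0.001]
wrist_force: [0.1, -0.4, -0.0]
grip_width: -0.001
finger_force: 0.0
time_s: 5.7
tool_pos: [0.5894, -0.2701, 0.164]
tool_rot: [0.999, 0.033, 0.001, 0.0]
wrist_force: [-0.1, 0.0, 0.0]
grip_width: 0.16
finger_force: 0.0
t 5.7 pos [ 0.5894 -0.2701  0.164 ] yaw 3.75 q6 0.97 F [-0.1  0.   0. ] grip 0.16 0.0
[-4.27, -0.03, 2.46] 0.01 dist 148
```

```bash
python3 - <<'E'
from h import *
s=cap('scene')
cv2.imwrite('pics/l2.png',cv2.resize(s['image'][90:190,320:420],(600,600),interpolation=cv2.INTER_CUBIC))
E
```

```text
(no output)
```

View pics/l2.png

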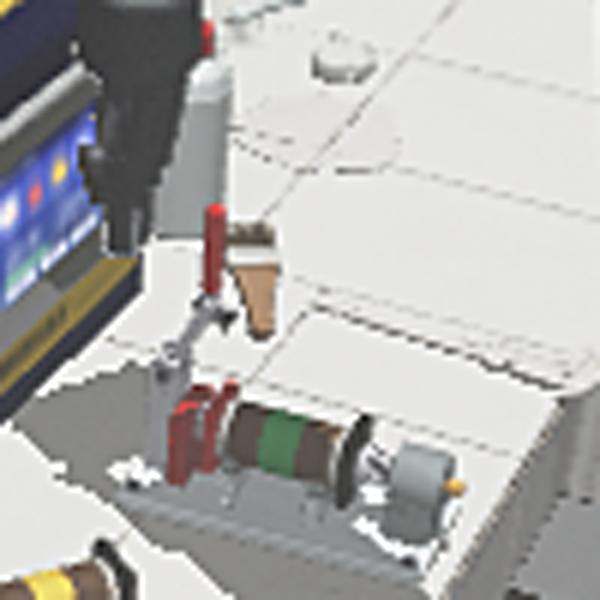

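```bash
python3 - <<'E'
from h import *
s=cap('scene'); a=np.radians(3.7); seat=np.array([.4766,-.2766,.05]); hx=np.array([np.cos(a),np.sin(a),0]); h=seat+.081*hx+[0,0,.038]
for th in (45,55,60,65,70,75,80):
    f=np.radians(167.7-th); P=lambda r:h+r*(np.cos(f)*hx+[0,0,np.sin(f)])
    print(th,np.round(proj(s,P(.116)),1),np.round(proj(s,P(.098)),1),np.round(P(.098),3))
print(np.round(proj(s,h),1),'obs tip 355.8 124.5')
print([(r['conf'],r['point']) for r in manip.spot_point('lever_grip','scene')])
E
```

```text
45 [365.7 131.9] [362.8 135. ] [ 0.505 -0.275  0.17 ]
55 [361.2 128.6] [359.1 132.2] [ 0.52  -0.274  0.178]
60 [358.8 127.2] [357.1 131. ] [ 0.528 -0.273  0.181]
65 [356.4 126. ] [355. 130.] [ 0.536 -0.273  0.184]
70 [353.8 125. ] [352.9 129.1] [ 0.544 -0.272  0.185]
75 [351.2 124.1] [350.7 128.4] [ 0.553 -0.272  0.186]
80 [348.6 123.5] [348.5 127.9] [ 0.561 -0.271  0.186]
[348.  150.7] obs tip 355.8 124.5
[(0.75, [316.0, 267.9]), (0.72, [291.5, 197.5]), (0.43, [354.4, 128.5])]
```

```bash
python3 -m creep '[[[0,0,-1.3],0],[[0,0,-2.4],0],[[-1.5,0,-2.4],0],[[-3.0,0,-2.4],0],[[-3.3,0,-2.4],0]]' 0 >/dev/null; python3 to.py .495 -.2755 .17 3.7 .567 -.271 .17 3.7
```

```text
t 6.35 pos [ 0.4844 -0.2759  0.2344] yaw 3.56 q6 0.87 F [ 0.2 -0.2 -0.1] grip 0.001 0.0
[0.36, 0.01, 2.14] -0.02 dist 65
[2.77, 0.01, 2.14] -0.02 dist 105
```

```bash
python3 -m creep '[[[0.1,0,1.3],0],[[0.1,0,2.14],0],[[0.1,0,2.14],0]]' >/dev/null; python3 to.py .567 -.271 .17 3.7;  python3 -m creep '[[[0.7,0,0],0],[[1.2,0,0],0],[[1.7,0,0],0],[[2.2,0,0],0],[[2.6,0,0],0]]'; python3 -m creep '[[[0,0,0],0],[[0,0,0],0]]';python3 to.py .567 -.271 .17 3.7; python3 - <<'E'
from h import *
s=cap('scene')
cv2.imwrite('pics/l3.png',cv2.resize(s['image'][90:190,320:420],(600,600),interpolation=cv2.INTER_CUBIC))
print([(r['conf'],r['point']) for r in manip.spot_point('lever_grip','scene')])
E
```

```text
t 6.65 pos [ 0.489  -0.2743  0.1666] yaw 3.64 q6 0.87 F [-1.5  0.7 -1.1] grip -0.002 0.0
[2.6, 0.05, -0.13] -0.01 dist 78
time_s: 7.15
tool_pos: [0.5709, -0.2718, 0.1725]
tool_rot: [0.999, 0.032, 0.0, 0.001]
wrist_force: [-2.2, 0.1, -0.1]
grip_width: -0.005
finger_force: 0.8
time_s: 7.35
tool_pos: [0.5705, -0.2714, 0.1715]
tool_rot: [0.999, 0.032, 0.001, 0.0]
wrist_force: [0.1, -0.4, 0.7]
grip_width: -0.002
finger_force: 0.0
t 7.35 pos [ 0.5705 -0.2714  0.1715] yaw 3.69 q6 0.95 F [ 0.1 -0.4  0.7] grip -0.002 0.0
[-0.12, -0.02, 0.05] -0.0 dist 4
[(0.42, [340.0, 125.7])]
```

View pics/l3.png

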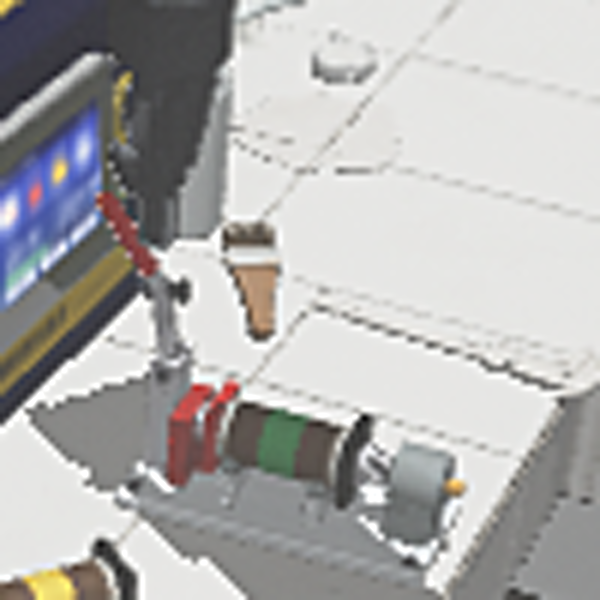

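```bash
python3 -m creep '[[[-0.1,0,-1.2],0],[[-1,0,-1.2],0],[[-2.5,0,-1.2],0],[[-3.1,0,-1.2],0],[[-3.1,0,-1.2],0]]' 0.8 >/dev/null; python3 - <<'E'
from fit import *
s=cap('scene'); print(fitcore([s],'green',.477,-.277,.065,.05))
r=manip.spot_point('seat','scene'); print([(a['conf'],onz(s,a['point'],.05).round(4)) for a in r])
E
python3 to.py .4766 -.2766 .031 3.7
```

```text
(array([ 0.47775948, -0.2748356 ,  0.07204239]), np.float64(120.50025040064102))
[(0.57, array([ 0.4816, -0.2828,  0.05  ]))]
t 8.05 pos [ 0.4773 -0.2775  0.2074] yaw 3.62 q6 0.85 F [-0.3 -0.2 -0.1] grip 0.8 0.0
[-0.03, -0.04, 5.88] -0.01 dist 176
```

```bash
python3 -m creep '[[[-0.02,-0.05,1.5],0],[[-0.02,-0.05,3],0],[[-0.02,-0.05,4.5],0],[[-0.02,-0.05,5.86],0],[[-0.02,-0.05,5.86],0]]' >/dev/null; python3 -m creep '[[[0,0,0],0],[[0,0,0],0],[[0,0,0],0],[[0,0,0],0],[[0,0,0],0]]' 0 60; python3 to.py .4766 -.2766 .15 3.7
```

```text
time_s: 9.05
tool_pos: [0.479, -0.277, 0.0342]
tool_rot: [0.999, 0.032, 0.003, 0.001]
wrist_force: [1.3, 2.4, 6.4]
grip_width: 0.446
finger_force: 61.1
t 9.05 pos [ 0.479  -0.277   0.0342] yaw 3.67 q6 0.85 F [1.3 2.4 6.4] grip 0.446 61.1
[-0.06, -0.01, -3.86] -0.01 dist 116
```

```bash
python3 -m creep '[[[0,0,-0.6],0],[[0,0,-1.2],0],[[0,0,-2],0],[[0,0,-3],0],[[0,0,-4.5],0]]'; python3 -m creep '[[[0,0,0],0],[[0,0,0],0]]'; python3 to.py .416 .356 .17 0
```

```text
time_s: 9.55
tool_pos: [0.4742, -0.2746, 0.165]
tool_rot: [0.999, 0.032, -0.002, -0.001]
wrist_force: [-0.1, 0.2, -2.2]
grip_width: 0.444
finger_force: 61.2
time_s: 9.75
tool_pos: [0.4773, -0.2768, 0.1683]
tool_rot: [0.999, 0.032, 0.002, 0.002]
wrist_force: [-0.4, -0.1, -2.5]
grip_width: 0.447
finger_force: 61.6
t 9.75 pos [ 0.4773 -0.2768  0.1683] yaw 3.68 q6 0.85 F [-0.4 -0.1 -2.5] grip 0.447 61.6
[-0.68, -21.18, -0.13] 0.61 dist 636
```

```bash
python3 -m creep '[[[-0.68,-21.18,0],0.6],[[-0.68,-21.18,0],0.6],[[-0.68,-21.18,0],0.6],[[-0.68,-21.18,0],0.6],[[-0.68,-21.18,0],0.6]]' >/dev/null; python3 to.py .416 .356 .17 0
```

```text
t 10.25 pos [ 0.45   -0.0251  0.1639] yaw 0.03 q6 1.36 F [ 1.5  0.3 -2.1] grip 0.449 61.5
[-1.13, -12.7, -0.19] 0.01 dist 383
```

```bash
python3 -m creep '[[[-0.95,-13.07,0],0],[[-0.95,-13.07,0],0],[[-0.95,-13.07,0],0],[[-0.95,-13.07,0],0],[[-0.95,-13.07,0],0]]' >/dev/null; python3 to.py .416 .356 .17 0
```

```text
t 10.75 pos [0.4318 0.2235 0.164 ] yaw 0.09 q6 1.9 F [ 0.8  0.3 -1.2] grip 0.45 61.5
[-0.52, -4.42, -0.2] 0.02 dist 134
```

```bash
python3 -m creep '[[[-0.5,-4.42,0],0],[[-0.5,-4.42,0],0],[[-0.5,-4.42,0],0],[[-0.5,-4.42,0],0],[[-0.5,-4.42,0],0]]' >/dev/null; python3 to.py .416 .356 .014 0;  python3 - <<'E'
from fit import *
s=cap('scene');t=cap('top'); o=manip.get_obs()['tool_pos']
for z in (o[2]+.016,): print(fitcore([s],'green',*o[:2],0,z))
E
```

```text
t 11.25 pos [0.4171 0.3543 0.1638] yaw 0.2 q6 2.14 F [ 0.3 -0.  -2.5] grip 0.45 61.6
[-0.02, -0.07, 4.99] 0.03 dist 150
(array([ 0.4146775 ,  0.36479279, -0.24755209]), np.float64(148.62801408179013))
```

```bash
python3 -m creep '[[[-0.03,-0.05,1.5],0],[[-0.03,-0.05,3],0],[[-0.03,-0.05,4.2],0],[[-0.03,-0.05,4.8],0],[[-0.03,-0.05,5],0]]'; python3 -m creep '[[[0,0,0],0],[[0,0,0],0]]'; python3 to.py .416 .356 .014 0
```

```text
time_s: 11.85
tool_pos: [0.4157, 0.3531, 0.0129]
tool_rot: [1.0, -0.0, -0.003, 0.002]
wrist_force: [-0.3, -0.7, -1.7]
grip_width: 0.448
finger_force: 61.7
time_s: 12.05
tool_pos: [0.4193, 0.3565, 0.0175]
tool_rot: [1.0, 0.0, 0.001, -0.001]
wrist_force: [0.4, 0.1, -1.3]
grip_width: 0.451
finger_force: 61.7
t 12.05 pos [0.4193 0.3565 0.0175] yaw 0.02 q6 2.15 F [ 0.4  0.1 -1.3] grip 0.451 61.7
[-0.11, 0.02, 0.12] 0.0 dist 5
```

```bash
python3 -m creep '[[[-0.06,0,0.05],0],[[-0.06,0,0.1],0],[[-0.06,0,0.1],0]]'; python3 -m creep '[[[0,0,0],0],[[0,0,0],0],[[0,0,0],0]]'
```

```text
time_s: 12.35
tool_pos: [0.4163, 0.3567, 0.0138]
tool_rot: [1.0, 0.001, 0.0, -0.0]
wrist_force: [-0.1, 0.6, -1.8]
grip_width: 0.448
finger_force: 61.7
time_s: 12.65
tool_pos: [0.4161, 0.3565, 0.0132]
tool_rot: [1.0, 0.001, 0.0, -0.0]
wrist_force: [0.1, -0.8, -2.0]
grip_width: 0.442
finger_force: 61.7
```

```bash
python3 -m creep '[[[0,0,0.07],0],[[0,0,0.07],0],[[0,0,0.07],0]]'|sed -n '2p;4p'; python3 -m creep '[[[0,0,0.04],0],[[0,0,0.04],0],[[0,0,0.04],0]]'|sed -n '2p;4p'; python3 -m creep '[[[0,0,0.03],0],[[0,0,0.03],0],[[0,0,0.03],0]]'|sed -n '2p;4p'
```

```text
tool_pos: [0.4163, 0.3567, 0.0123]
wrist_force: [-2.6, -0.6, 5.5]
tool_pos: [0.4163, 0.3567, 0.0123]
wrist_force: [-5.8, -2.9, 13.2]
tool_pos: [0.4163, 0.3567, 0.0123]
wrist_force: [-7.4, -5.1, 18.0]
```

```bash
python3 -m creep '[[[0,0,-0.1],0],[[0,0,-0.1],0]]'|sed -n '2p;4p'; python3 -m creep '[[[0,0,0],0],[[0,0,0],0],[[0,0,0],0],[[0,0,0],0]]' 0.8; python3 -m creep '[[[0,0,-1.5],0],[[0,0,-3],0],[[0,0,-4.5],0],[[0,0,-5],0],[[0,0,-5],0]]' >/dev/null; python3 to.py .5505 -.0875 .15 53  .5505 -.0875 .15 -127
```

```text
tool_pos: [0.4166, 0.3568, 0.0125]
wrist_force: [-0.2, 0.0, -1.2]
time_s: 14.15
tool_pos: [0.4161, 0.3564, 0.0118]
tool_rot: [1.0, 0.001, -0.0, 0.0]
wrist_force: [0.1, -0.2, 0.3]
grip_width: 0.801
finger_force: 0.0
t 14.65 pos [0.4182 0.3579 0.1655] yaw 0.08 q6 2.15 F [ 0.  -0.1 -0.6] grip 0.799 0.0
[4.38, 14.85, 0.48] -8.82 dist 465
[4.38, 14.85, 0.48] 21.18 dist 465
```

```bash
python3 -m creep '[[[4.38,14.85,0.3],-1.4],[[4.38,14.85,0.3],-2.8],[[4.38,14.85,0.3],-4.2],[[4.38,14.85,0.3],-5.6],[[4.38,14.85,0.3],-7]]' >/dev/null; python3 to.py .5505 -.0875 .15 53; python3 - <<'E'
from fit import *
s=cap('scene');t=cap('top')
for c in ([s],[t],[s,t]): print(fitcore(c,'green',.416,.356,0,.028))
E
```

```text
t 15.15 pos [0.4786 0.1403 0.1545] yaw 38.64 q6 1.04 F [ 0.6  0.4 -0.6] grip 0.795 0.0
[-2.87, 7.43, 0.14] -2.39 dist 239
(array([0.41246866, 0.35810129, 0.00174737]), np.float64(167.39872282608695))
(array([0.41095586, 0.34017588, 0.07964902]), np.float64(155.809650997151))
(array([ 0.41175478,  0.36031511, -0.03659537]), np.float64(323.85291775052644))
```

```bash
python3 -m creep '[[[-2.87,7.43,0.14],-1.4],[[-2.87,7.43,0.14],-2.39],[[-2.87,7.43,0.14],-2.39],[[-2.87,7.43,0.14],-2.39],[[-2.87,7.43,0.14],-2.39]]' >/dev/null; python3 -m creep '[[[0,0,0],0],[[0,0,0],0]]' >/dev/null; python3 to.py .5505 -.0875 .006 53; python3 - <<'E'
from fit import *
s=cap('scene');t=cap('top')
cv2.imwrite('pics/g1.png',np.hstack([cv2.resize(t['image'][185:255,205:275],(400,400),interpolation=cv2.INTER_CUBIC),cv2.resize(s['image'][235:325,235:345],(400,400),interpolation=cv2.INTER_CUBIC)]))
print(fitcore([s],'yellow',.55,-.087,.92))
E
```

```text
t 15.95 pos [ 0.5497 -0.0857  0.151 ] yaw 52.49 q6 0.37 F [-0.2  0.5 -0.4] grip 0.798 0.0
[-0.03, 0.08, 4.83] -0.08 dist 145
(array([ 0.55459071, -0.09041081,  0.92788002]), np.float64(127.22150735294117))
```

View pics/g1.png

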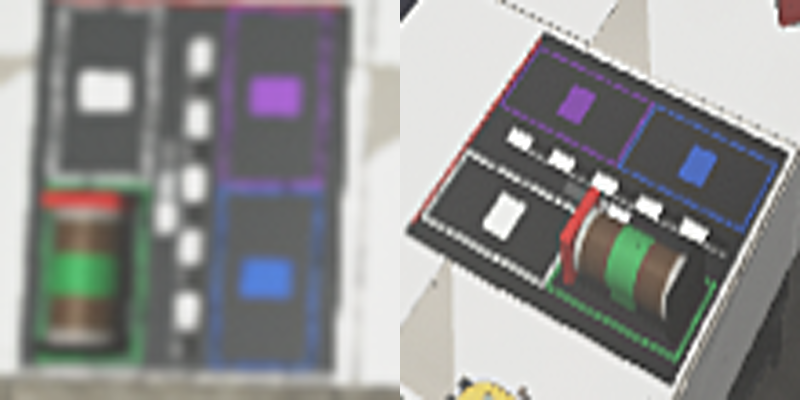

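```bash
python3 -m creep '[[[-0.03,0.08,1.5],0],[[-0.03,0.08,3],0],[[-0.03,0.08,4.2],0],[[-0.03,0.08,4.75],0],[[-0.03,0.08,4.75],0]]' >/dev/null; python3 -m creep '[[[0,0,0],0],[[0,0,0],0],[[0,0,0],0],[[0,0,0],0],[[0,0,0],0]]' 0 60; python3 - <<'E'
from fit import *
t=cap('top');s=cap('scene')
for nm,x,y in (('green',.416,.356),):
    q=proj(s,[.46,.33,.005]).astype(int); 
    COL['bench']=(62,62,62)
    for c in ([s],[t],[s,t]): print(fitcore(c,'green',x,y,0,.028))
E
```

```text
time_s: 17.05
tool_pos: [0.5543, -0.0882, 0.013]
tool_rot: [0.896, 0.443, 0.002, 0.001]
wrist_force: [0.2, 2.3, 7.4]
grip_width: 0.444
finger_force: 61.0
(array([ 0.41411696,  0.35353593, -0.0203752 ]), np.float64(94.2546195652174))
(array([ 0.41233794,  0.36454645, -0.0200388 ]), np.float64(124.89464624881292))
(array([0.41271755, 0.3596735 , 0.00184215]), np.float64(221.867065449647))
```

```bash
python3 -m creep '[[[0,0,-1],0],[[0,0,-2.5],0],[[0,0,-4],0],[[0,0,-5.2],0],[[0,0,-5.2],0]]'; python3 to.py .495 -.2755 .165 3.8
```

```text
time_s: 17.65
tool_pos: [0.5571, -0.0898, 0.1742]
tool_rot: [0.896, 0.443, 0.005, 0.005]
wrist_force: [0.3, -0.2, -1.5]
grip_width: 0.445
finger_force: 61.0
t 17.65 pos [ 0.5571 -0.0898  0.1742] yaw 52.64 q6 0.37 F [ 0.3 -0.2 -1.5] grip 0.445 61.0
[-6.18, 2.11, 0.31] 8.14 dist 196
```

```bash
python3 -m creep '[[[-6.18,2.11,0],1.4],[[-6.18,2.11,0],2.8],[[-6.18,2.11,0],4.2],[[-6.18,2.11,0],5.6],[[-6.18,2.11,0],7]]' >/dev/null; python3 -m creep '[[[0,0,0],1.14],[[0,0,0],1.14],[[0,0,0],1.14],[[0,0,0],1.14]]' >/dev/null; python3 to.py .495 -.2755 .10 3.8
```

```text
t 18.55 pos [ 0.49   -0.2734  0.1663] yaw 3.94 q6 0.87 F [-0.8 -0.3 -1.4] grip 0.444 60.8
[0.16, 0.08, 2.21] 0.02 dist 66
```

```bash
python3 -m creep '[[[0.16,0.08,1.1],0],[[0.16,0.08,1.6],0],[[0.16,0.08,1.6],0],[[0.16,0.08,1.6],0],[[0.16,0.08,1.6],0]]'; python3 to.py .495 -.2755 .10 3.8; python3 - <<'E'
from h import *
s=cap('scene')
cv2.imwrite('pics/y1.png',cv2.resize(s['image'][95:195,320:420],(600,600),interpolation=cv2.INTER_CUBIC))
E
```

```text
time_s: 19.05
tool_pos: [0.4959, -0.2764, 0.1201]
tool_rot: [0.999, 0.033, 0.001, 0.001]
wrist_force: [0.7, 1.1, -1.2]
grip_width: 0.44
finger_force: 61.0
t 19.05 pos [ 0.4959 -0.2764  0.1201] yaw 3.83 q6 0.87 F [ 0.7  1.1 -1.2] grip 0.44 61.0
[-0.03, -0.03, 0.67] 0.01 dist 20
```

View pics/y1.png

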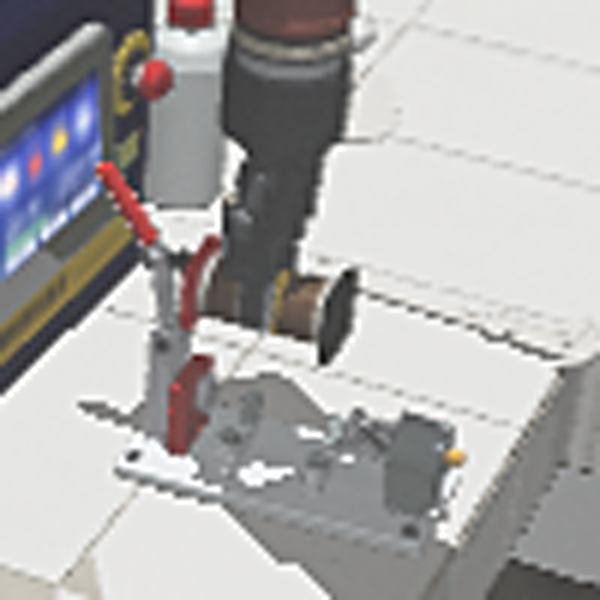

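```bash
python3 -m creep '[[[-0.15,0,0.5],0],[[-0.15,0,1.0],0],[[-0.15,0,1.3],0],[[-0.15,0,1.3],0],[[-0.15,0,1.3],0]]' - 30; for i in 1; do python3 -m creep '[[[0,0,0.07],0],[[0,0,0.14],0],[[0,0,0.2],0],[[0,0,0.2],0]]'; done
```

```text
time_s: 19.6
tool_pos: [0.4904, -0.2761, 0.0793]
tool_rot: [0.999, 0.033, -0.001, -0.0]
wrist_force: [-0.5, 1.2, -0.5]
grip_width: 0.446
finger_force: 61.1
time_s: 20.0
tool_pos: [0.4907, -0.2767, 0.0759]
tool_rot: [0.999, 0.033, -0.0, 0.0]
wrist_force: [-6.0, 2.5, 8.5]
grip_width: 0.446
finger_force: 62.2
```

```bash
python3 -m creep '[[[0,0,0.1],0],[[0,0,0.15],0],[[0,0,0.2],0]]' 0 25; python3 -m creep '[[[0,0,0.08],0],[[0,0,0.15],0],[[0,0,0.2],0],[[0,0,0.2],0]]'
```

```text
time_s: 20.3
tool_pos: [0.4893, -0.2774, 0.0708]
tool_rot: [0.999, 0.034, -0.002, 0.001]
wrist_force: [-12.9, 0.4, 15.1]
grip_width: 0.446
finger_force: 63.8
time_s: 20.7
tool_pos: [0.4881, -0.2774, 0.0656]
tool_rot: [0.999, 0.034, -0.004, 0.0]
wrist_force: [-15.2, 1.4, 22.5]
grip_width: 0.445
finger_force: 66.9
```

```bash
python3 - <<'E'
from h import *
s=cap('scene')
cv2.imwrite('pics/y2.png',cv2.resize(s['image'][115:195,325:415],(630,560),interpolation=cv2.INTER_CUBIC))
E
```

```text
(no output)
```

View pics/y2.png

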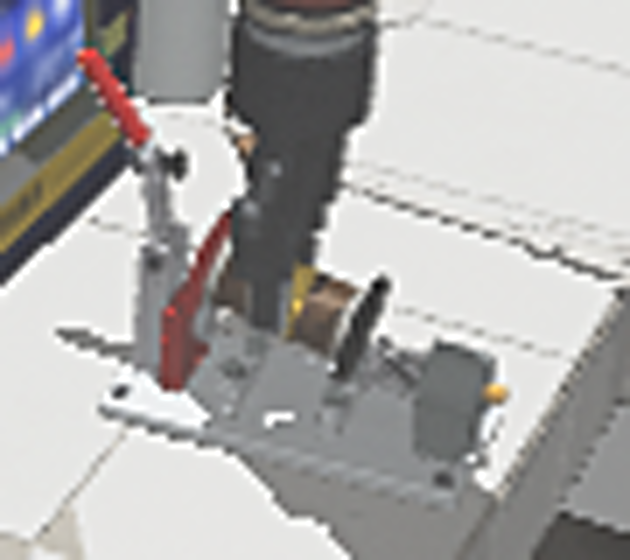

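```bash
python3 -m creep '[[[-0.1,0,0],0],[[-0.2,0,0],0],[[-0.3,0,0],0],[[-0.4,0,0],0],[[-0.45,0,0],0]]'; python3 -m creep '[[[-0.05,0,0],0],[[-0.1,0,0],0],[[-0.1,0,0],0]]'
```

```text
time_s: 21.25
tool_pos: [0.4812, -0.279, 0.0649]
tool_rot: [0.999, 0.033, 0.004, 0.002]
wrist_force: [5.6, 1.0, 5.8]
grip_width: 0.445
finger_force: 64.7
time_s: 21.55
tool_pos: [0.4776, -0.2791, 0.0645]
tool_rot: [0.999, 0.033, 0.004, 0.002]
wrist_force: [4.0, 1.1, 5.0]
grip_width: 0.444
finger_force: 64.7
```

```bash
python3 -m creep '[[[-0.08,-0.06,0],0],[[-0.16,-0.06,0],0],[[-0.2,-0.06,0],0],[[-0.2,-0.06,0],0]]'; python3 -m creep '[[[0,0,0.1],0],[[0,0,0.15],0],[[0,0,0.15],0]]'
```

```text
time_s: 21.95
tool_pos: [0.4712, -0.2785, 0.0638]
tool_rot: [0.999, 0.033, 0.003, 0.003]
wrist_force: [5.1, -3.2, 1.5]
grip_width: 0.449
finger_force: 64.2
time_s: 22.25
tool_pos: [0.4714, -0.2778, 0.0594]
tool_rot: [0.999, 0.033, 0.003, 0.002]
wrist_force: [6.1, 0.6, 3.3]
grip_width: 0.446
finger_force: 64.3
```

```bash
python3 -m creep '[[[0,0,0.1],0],[[0,0,0.2],0],[[0,0,0.3],0],[[0,0,0.3],0]]'|sed -n '2p;4p'; python3 -m creep '[[[0,0,0.1],0],[[0,0,0.15],0],[[0,0,0.15],0]]'|sed -n '2p;4p'
```

```text
tool_pos: [0.4714, -0.2777, 0.0503]
wrist_force: [6.1, -0.1, 2.8]
tool_pos: [0.4717, -0.2777, 0.0461]
wrist_force: [7.5, -0.2, 3.8]
```

```bash
python3 -m creep '[[[0,0,0.07],0],[[0,0,0.14],0],[[0,0,0.14],0]]'|sed -n '2p;4p'; python3 -m creep '[[[0,0,0.07],0],[[0,0,0.14],0],[[0,0,0.14],0]]'|sed -n '2p;4p';python3 - <<'E'
from h import *
s=cap('scene')
cv2.imwrite('pics/y3.png',cv2.resize(s['image'][115:195,325:415],(630,560),interpolation=cv2.INTER_CUBIC))
E
```

```text
tool_pos: [0.4724, -0.2779, 0.0431]
wrist_force: [5.6, 3.0, 10.0]
tool_pos: [0.4738, -0.2774, 0.0402]
wrist_force: [7.4, 5.8, 14.2]
```

View pics/y3.png

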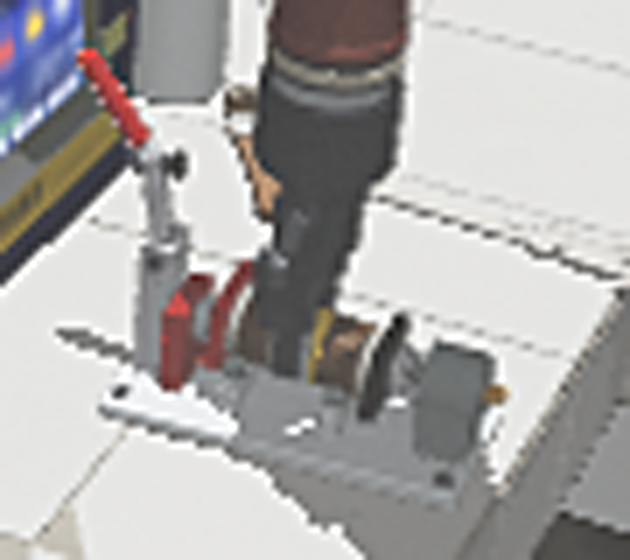

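```bash
python3 -m creep '[[[0.05,0,0.08],0],[[0.1,0,0.16],0],[[0.1,0,0.16],0]]'|sed -n '2p;4p'; python3 -m creep '[[[0.05,0,0.08],0],[[0.1,0,0.16],0],[[0.1,0,0.16],0]]'|sed -n '2p;4p'
```

```text
tool_pos: [0.4758, -0.2772, 0.0368]
wrist_force: [0.9, 6.7, 26.3]
tool_pos: [0.4764, -0.2772, 0.0362]
wrist_force: [-15.0, 12.2, 56.8]
```

```bash
python3 -m creep '[[[0,0,-0.1],0],[[0,0,-0.2],0],[[0,0,-0.2],0]]'|sed -n '2p;4p'; python3 -m creep '[[[0,0,0],0],[[0,0,0],0],[[0,0,0],0],[[0,0,0],0]]' 0.8 |sed -n '2p;4p;5p'; python3 -m creep '[[[0,0,-1],0],[[0,0,-2],0],[[0,0,-3],0],[[0,0,-3],0],[[0,0,-3],0]]' |sed -n '2p;4p'; python3 - <<'E'
from fit import *
s=cap('scene'); print(fitcore([s],'yellow',.4775,-.275,.07,.05))
o,v=0,0
cv2.imwrite('pics/y4.png',cv2.resize(s['image'][115:195,325:415],(630,560),interpolation=cv2.INTER_CUBIC))
for x in (45,-45):
    a=np.radians(3.8); X=np.array([.4765,-.2768,.073])+x/1e3*np.array([np.cos(a),np.sin(a),0]); print('cap top mid expected px',proj(s,X))
E
```

```text
tool_pos: [0.4763, -0.2772, 0.0365]
wrist_force: [-1.6, 3.6, 20.3]
tool_pos: [0.4732, -0.2751, 0.031]
wrist_force: [-0.1, -0.3, -0.2]
grip_width: 0.802
tool_pos: [0.4743, -0.2758, 0.1222]
wrist_force: [-0.4, -0.3, -0.2]
(array([ 0.47752914, -0.27576646,  0.08641118]), np.float64(131.24824915110358))
cap top mid expected px [356.65317818 156.14584338]
cap top mid expected px [379.24203254 161.79709214]
```

View pics/y4.png

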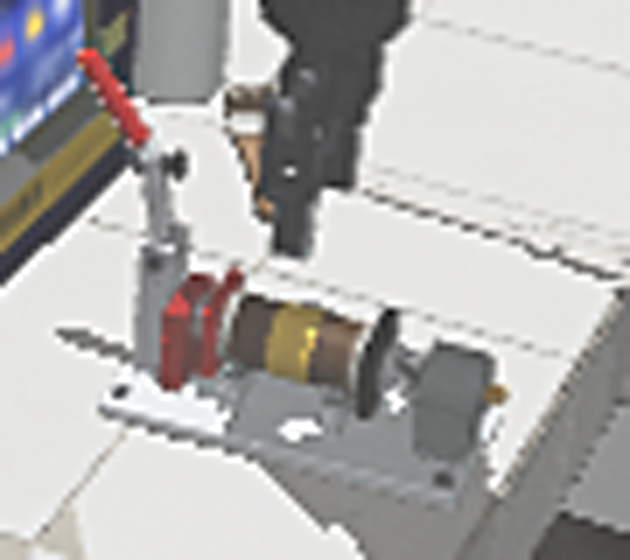

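```bash
python3 -m creep '[[[0.75,0.05,0],0],[[0.75,0.05,0.5],0],[[0.75,0.05,1],0],[[0.75,0.05,1.4],0],[[0.75,0.05,1.4],0]]' 0 |sed -n '2p;4p;5p'; python3 -m creep '[[[0,0,0.2],0],[[0,0,0.4],0],[[0,0,0.5],0],[[0,0,0.5],0]]' |sed -n '2p;4p'
```

```text
tool_pos: [0.4933, -0.2736, 0.0756]
wrist_force: [0.1, 0.2, -0.5]
grip_width: -0.003
tool_pos: [0.497, -0.2761, 0.0696]
wrist_force: [-9.2, 6.0, 22.5]
```

```bash
python3 -m creep '[[[0,0,-1.6],0],[[0,0,-3.2],0],[[0,0,-4.8],0],[[0,0,-5.8],0],[[0,0,-5.8],0]]' |sed -n '2p;4p'; python3 to.py .622 -.268 .235 3.8 ; python3 - <<'E'
from h import *
s=cap('scene');t=cap('top')
for p in ((313.6,185.6),(345.6,150.4)): print(onz(s,p,0))
for z in (0,.1,.2): print(z,onz(t,(376,165),z),onz(t,(460,172),z))
print([(r['conf'],r['point']) for r in manip.spot_point('lever_grip','scene')])
E
```

```text
tool_pos: [0.5002, -0.2782, 0.2467]
wrist_force: [0.3, -1.0, 1.3]
t 26.85 pos [ 0.5002 -0.2782  0.2467] yaw 3.81 q6 0.87 F [ 0.3 -1.   1.3] grip -0.001 0.0
[4.07, -0.07, 0.43] 0.0 dist 123
[ 0.62302411 -0.11648338  0.        ]
[ 0.61959109 -0.39512216  0.        ]
0 [ 0.67597029 -0.19352777  0.        ] [ 0.65910434 -0.50179683  0.        ]
0.1 [ 0.65443173 -0.18058187  0.1       ] [ 0.63879094 -0.46645797  0.1       ]
0.2 [ 0.63289318 -0.16763597  0.2       ] [ 0.61847755 -0.43111912  0.2       ]
[(0.46, [340.4, 126.5])]
```

```bash
python3 - <<'E'
from h import *
s=cap('scene')
for p in ((320,159),(343,134)): print(onz(s,p,0),onz(s,p,.03))
im=s['image']; print(im[120:175:3,322].tolist())
E
```

```text
[ 0.68441702 -0.28542958  0.        ] [ 0.66413574 -0.24583743  0.03      ]
[ 0.68677815 -0.512897    0.        ] [ 0.66641983 -0.46588324  0.03      ]
[[173, 86, 75], [232, 200, 194], [219, 176, 183], [178, 103, 87], [199, 151, 137], [176, 173, 130], [236, 224, 220], [120, 125, 126], [127, 126, 126], [76, 121, 135], [73, 91, 97], [74, 106, 118], [69, 62, 63], [255, 255, 255], [228, 229, 229], [228, 230, 230], [228, 230, 230], [228, 230, 230], [229, 230, 230]]
```

```bash
python3 -m creep '[[[1.5,-0.04,0],0],[[3.0,-0.04,0],0],[[3.18,-0.04,0],0],[[3.18,-0.04,0],0],[[3.18,-0.04,0],0]]' 0.5|sed -n '2p;4p;5p'; python3 to.py .595 -.269 .162 3.8
```

```text
tool_pos: [0.5903, -0.2677, 0.2371]
wrist_force: [-0.3, -0.2, 0.1]
grip_width: 0.503
t 27.55 pos [ 0.5903 -0.2677  0.2371] yaw 3.8 q6 0.97 F [-0.3 -0.2  0.1] grip 0.503 0.0
[0.16, 0.06, 2.5] 0.0 dist 75
```

```bash
python3 -m creep '[[[0.1,0.05,0.8],0],[[0.1,0.05,1.6],0],[[0.1,0.05,2.5],0],[[0.1,0.05,2.5],0],[[0.1,0.05,2.5],0]]' |sed -n '2p;4p;5p'; python3 -m creep '[[[0,0,0],0],[[0,0,0],0],[[0,0,0],0],[[0,0,0],0],[[0,0,0],0]]' 0 40|sed -n '2p;4,6p'
```

```text
tool_pos: [0.5935, -0.2694, 0.1637]
wrist_force: [-0.5, -0.1, 0.2]
grip_width: 0.501
tool_pos: [0.5959, -0.2705, 0.1665]
wrist_force: [-1.2, -2.0, 6.9]
grip_width: 0.142
finger_force: 39.6
```

Pinched. Follow the arc back at a gentle pace.

```bash
python3 -m creep '[[[-0.28,0,-0.1],0],[[-0.56,0,-0.17],0],[[-0.85,0,-0.22],0],[[-1.13,0,-0.25],0],[[-1.13,0,-0.25],0]]'|sed -n '2p;4,5p'; python3 -m creep '[[[-0.28,0,0.01],0],[[-0.56,0,0.03],0],[[-0.84,0,0.08],0],[[-1.12,0,0.15],0],[[-1.12,0,0.15],0]]'|sed -n '2p;4,5p'
```

```text
tool_pos: [0.5625, -0.2724, 0.1732]
wrist_force: [2.3, -1.2, 4.5]
grip_width: 0.145
tool_pos: [0.5284, -0.2744, 0.1689]
wrist_force: [0.8, 0.7, 5.9]
grip_width: 0.149
```

```bash
python3 -m creep '[[[-0.26,0,0.1],0],[[-0.53,0,0.22],0],[[-0.77,0,0.37],0],[[-1.0,0,0.53],0],[[-1.0,0,0.53],0]]'|sed -n '2p;4,5p'; python3 -m creep '[[[-0.22,0,0.19],0],[[-0.42,0,0.38],0],[[-0.6,0,0.6],0],[[-0.76,0,0.84],0],[[-0.76,0,0.84],0]]'|sed -n '2p;4,5p'; python3 -m creep '[[[-0.15,0,0.25],0],[[-0.26,0,0.51],0],[[-0.35,0,0.74],0],[[-0.42,0,1.0],0],[[-0.42,0,1.0],0]]'|sed -n '2p;4,5p'; python3 -m creep '[[[0,0,0.05],0],[[0,0,0.1],0],[[0,0,0.15],0],[[0,0,0.15],0]]'|sed -n '2p;4,5p'
```

```text
tool_pos: [0.4959, -0.2761, 0.1527]
wrist_force: [-4.3, 0.3, 11.3]
grip_width: 0.135
tool_pos: [0.4729, -0.2773, 0.1255]
wrist_force: [-4.0, -1.5, 4.3]
grip_width: 0.134
tool_pos: [0.4639, -0.2778, 0.0951]
wrist_force: [7.0, 3.1, 0.4]
grip_width: 0.14
tool_pos: [0.4634, -0.2779, 0.0914]
wrist_force: [5.1, 3.2, 3.5]
grip_width: 0.139
```

```bash
python3 -m creep '[[[0,0,0],0],[[0,0,0],0],[[0,0,0],0],[[0,0,0],0]]' 0.5|sed -n '2p;4,5p'; python3 -m creep '[[[0,0,-0.8],0],[[0,0,-1.5],0],[[0,0,-1.5],0],[[0,0,-1.5],0]]'|sed -n '2p;4,5p';  python3 -m creep '[[[0,0,0],0],[[0,0,0],0],[[0,0,0],0],[[0,0,0],0]]' 0|sed -n '2p;4,5p'; python3 -m creep '[[[0,0,0.2],0],[[0,0,0.4],0],[[0,0,0.5],0],[[0,0,0.5],0]]'|sed -n '2p;4,5p'; python3 -m creep '[[[0,0,0.1],0],[[0,0,0.2],0],[[0,0,0.2],0]]'|sed -n '2p;4,5p'
```

```text
tool_pos: [0.4613, -0.278, 0.0905]
wrist_force: [-0.4, -0.2, 0.2]
grip_width: 0.502
tool_pos: [0.4622, -0.2784, 0.1363]
wrist_force: [-0.5, 0.4, -0.3]
grip_width: 0.504
tool_pos: [0.462, -0.278, 0.1357]
wrist_force: [0.1, 0.9, 0.7]
grip_width: 0.001
tool_pos: [0.4618, -0.2779, 0.1204]
wrist_force: [1.0, 0.9, -0.2]
grip_width: 0.004
tool_pos: [0.4637, -0.2788, 0.1178]
wrist_force: [-0.6, 1.8, 9.0]
grip_width: 0.003
```

```bash
for f in 1; do python3 -m creep '[[[0,0,0.1],0],[[0,0,0.1],0],[[0,0,0.1],0]]'|sed -n '2p;4p'; python3 -m creep '[[[0,0,0.1],0],[[0,0,0.1],0],[[0,0,0.1],0]]'|sed -n '2p;4p'; done; python3 -m creep '[[[0,0,-1],0],[[0,0,-2],0],[[0,0,-2],0]]'|sed -n '2p;4p'; python3 - <<'E'
from h import *
s=cap('scene')
r=[(r['conf'],r['point']) for r in manip.spot_point('lever_grip','scene')]; print(r)
im=s['image'].astype(int); m=((im[...,2]-im[...,1]>80)&(im[...,2]-im[...,0]>80)); m[:,:355]=0; m[165:]=0; m[:135]=0;m[:,385:]=0
ys,xs=np.nonzero(m); print('red handle px',xs.min(),xs.max(),ys.min(),ys.max())
E
python3 to.py .5483 .0467 .15 68
```

```text
tool_pos: [0.4648, -0.2793, 0.1168]
wrist_force: [-1.9, 4.7, 16.5]
tool_pos: [0.4666, -0.2799, 0.1157]
wrist_force: [-1.2, 4.7, 21.5]
tool_pos: [0.4653, -0.2804, 0.1745]
wrist_force: [0.4, 0.1, -0.5]
[(0.48, [372.8, 150.2])]
red handle px 355 378 149 159
t 34.35 pos [ 0.4627 -0.2785  0.17  ] yaw 3.81 q6 0.83 F [-0.2 -0.6 -0.5] grip 0.0 0.0
[3.57, -10.63, 0.66] -10.7 dist 337
```

```bash
python3 -m creep '[[[0,0,-1],0],[[2,-2,-1],0],[[2,-2,-1],0]]' >/dev/null; python3 - <<'E'
from h import *
a=cv2.resize(cv2.imread('pics/scene0.png'),(640,400),interpolation=cv2.INTER_AREA); s=cap('scene')
for im in (a,s['image']):
    im=im.astype(int); m=((im[...,2]-im[...,1]>60)&(im[...,2]-im[...,0]>60)); m[:,:362]=0; m[158:]=0; m[:135]=0;m[:,385:]=0
    ys,xs=np.nonzero(m); print(m.sum(),xs.min(),xs.max(),ys.min(),ys.max(),np.round([xs.mean(),ys.mean()],2), [ (x,round(np.nonzero(m[:,x])[0].mean(),1)) for x in range(364,380,3) if m[:,x].any()])
E
python3 to.py .5483 .0467 .15 68
```

```text
38 364 378 149 153 [370.97 151.16] [(364, np.float64(152.5)), (367, np.float64(152.0)), (370, np.float64(151.5)), (373, np.float64(151.0)), (376, np.float64(150.0))]
15 364 378 149 153 [374.27 150.53] [(364, np.float64(152.5)), (373, np.float64(150.0)), (376, np.float64(150.0))]
t 34.7 pos [ 0.5211 -0.2092  0.1979] yaw 3.89 q6 0.99 F [1.2 0.9 0.5] grip -0.002 0.0
[1.48, -8.44, 1.64] -10.69 dist 262
```

```bash
python3 -m creep '[[[0,-5,0],-1.4],[[1.48,-8.44,1],-2.8],[[1.48,-8.44,1],-4.2],[[1.48,-8.44,1],-5.6],[[1.48,-8.44,1],-7]]' 0.8 >/dev/null; python3 -m creep '[[[0,0,0],-1.4],[[0,0,0],-2.8],[[0,0,0],-3.7],[[0,0,0],-3.7]]'>/dev/null;  python3 - <<'E'
from fit import *
s=cap('scene');t=cap('top')
for n,x,y,a in [('purple',.5483,.0467,-1.95),('white',.435,.049,2.41)]:
    for cams in ([t],[s]): p,f=fitcore(cams,n,x,y,a); print(n,np.round(p,4),round(np.degrees(p[2]),1),round(f,1))
im=s['image'].astype(int); m=((im[...,2]-im[...,1]>60)&(im[...,2]-im[...,0]>60)); m[:,:362]=0; m[158:]=0; m[:135]=0;m[:,385:]=0
print(m.sum(),[ (x,round(np.nonzero(m[:,x])[0].mean(),1)) for x in range(364,380,3) if m[:,x].any()])
E
python3 to.py .5483 .0467 .009 68
```

```text
purple [ 0.5905  0.0294 -1.5561] -89.2 160.1
purple [ 0.5513  0.0449 -1.9442] -111.4 100.0
white [0.4337 0.0519 2.2975] 131.6 186.3
white [0.4351 0.0489 2.4163] 138.4 109.6
38 [(364, np.float64(152.5)), (367, np.float64(152.0)), (370, np.float64(151.0)), (373, np.float64(150.5)), (376, np.float64(150.0))]
t 35.7 pos [0.5431 0.0312 0.1692] yaw 67.88 q6 0.31 F [-0.1  0.4 -0.5] grip 0.799 0.0
[0.55, -0.02, 5.34] -0.02 dist 161
```

```bash
python3 -m creep '[[[0.55,0,1.5],0],[[0.55,0,3],0],[[0.55,0,4.5],0],[[0.55,0,5.3],0],[[0.55,0,5.3],0]]' >/dev/null; python3 to.py .5483 .0467 .009 68; python3 -m creep '[[[0,0,0],0],[[0,0,0],0],[[0,0,0],0],[[0,0,0],0],[[0,0,0],0]]' 0 60|sed -n '2p;4,6p'; python3 -m creep '[[[0,0,-1.2],0],[[0,0,-2.7],0],[[0,0,-4.2],0],[[0,0,-5],0],[[0,0,-5],0]]'|sed -n '2p;4,6p'; python3 to.py .530 .249 .165 180
```

```text
t 36.2 pos [0.5451 0.0465 0.0067] yaw 67.9 q6 0.34 F [ 0.4  0.8 -1. ] grip 0.797 0.0
[0.05, 0.09, -0.08] -0.02 dist 4
tool_pos: [0.5527, 0.0464, 0.0142]
wrist_force: [-0.5, -0.3, 7.1]
grip_width: 0.448
finger_force: 61.3
tool_pos: [0.5541, 0.0465, 0.1672]
wrist_force: [0.2, 0.6, -1.6]
grip_width: 0.446
finger_force: 61.2
t 37.2 pos [0.5541 0.0465 0.1672] yaw 68.01 q6 0.34 F [ 0.2  0.6 -1.6] grip 0.446 61.2
[5.96, -3.27, 0.06] -18.67 dist 204
```

```bash
python3 -m creep '[[[1.2,-0.6,0],-1.4],[[2.4,-1.3,0],-2.8],[[3.6,-2,0],-4.2],[[4.8,-2.6,0],-5.6],[[5.96,-3.27,0],-7]]' >/dev/null; python3 -m creep '[[[0,0,0],-1.4],[[0,0,0],-2.8],[[0,0,0],-4.2],[[0,0,0],-5.6],[[0,0,0],-7]]'>/dev/null; python3 -m creep '[[[0,0,0],-1.4],[[0,0,0],-2.8],[[0,0,0],-4.2],[[0,0,0],-4.67],[[0,0,0],-4.67]]'>/dev/null;python3 to.py .529 .248 .03 180
```

```text
t 38.7 pos [0.5247 0.2485 0.159 ] yaw -179.99 q6 -1.25 F [ 0.4  0.  -1.7] grip 0.444 61.2
[-0.16, -0.01, 4.3] 0.0 dist 129
```

```bash
python3 -m creep '[[[-0.1,0,1.5],0],[[-0.1,0,3],0],[[-0.1,0,4.2],0],[[-0.1,0,4.2],0],[[-0.1,0,4.2],0]]' >/dev/null; python3 -m creep '[[[0,0,0],0],[[0,0,0],0],[[0,0,0],0]]'>/dev/null; python3 to.py .529 .248 .019 180
```

```text
t 39.5 pos [0.5313 0.2497 0.0383] yaw -179.98 q6 -1.25 F [-0.2 -0.  -2.4] grip 0.447 61.0
[0.08, -0.06, 0.64] 0.0 dist 19
```

```bash
python3 -m creep '[[[0.06,0.03,0.3],0],[[0.06,0.03,0.6],0],[[0.06,0.03,0.6],0],[[0.06,0.03,0.6],0],[[0.06,0.03,0.6],0]]'|sed -n '2p;4p'; python3 -m creep '[[[0,0,0.04],0],[[0,0,0.08],0],[[0,0,0.08],0],[[0,0,0.08],0]]'|sed -n '2p;4p'
```

```text
tool_pos: [0.5281, 0.2503, 0.0179]
wrist_force: [1.2, 1.0, 0.8]
tool_pos: [0.5281, 0.2503, 0.0178]
wrist_force: [-4.3, -0.4, 13.5]
```

```bash
python3 -m creep '[[[0,0,-0.2],0],[[-0.03,-0.08,-0.2],0],[[-0.03,-0.08,-0.2],0],[[-0.03,-0.08,-0.08],0],[[-0.03,-0.08,-0.06],0]]'|sed -n '2p;4p'; python3 -m creep '[[[0,0,0],0],[[0,0,0],0],[[0,0,0],0],[[0,0,0],0]]' 0.8|sed -n '2p;4,5p'; python3 -m creep '[[[0,0,-1.5],0],[[0,0,-3],0],[[0,0,-4.5],0],[[0,0,-5],0],[[0,0,-5],0]]' >/dev/null; python3 to.py .435 .049 .16 138.3
```

```text
tool_pos: [0.5283, 0.2474, 0.0178]
wrist_force: [-4.3, -1.7, 10.7]
tool_pos: [0.5284, 0.2476, 0.0169]
wrist_force: [0.0, -0.4, -0.4]
grip_width: 0.8
t 41.8 pos [0.531  0.2485 0.171 ] yaw -179.97 q6 -1.25 F [ 0.6  1.  -0.5] grip 0.801 0.0
[3.21, -6.65, 0.33] 6.95 dist 222
```

```bash
python3 -m creep '[[[3.21,-6.65,0],1.4],[[3.21,-6.65,0],2.8],[[3.21,-6.65,0],4.2],[[3.21,-6.65,0],5.6],[[3.21,-6.65,0],6.95]]' >/dev/null; python3 -m creep '[[[0,0,0],0],[[0,0,0],0],[[0,0,0],0]]' >/dev/null; python3 to.py .435 .049 .01 138.3; python3 - <<'E'
from fit import *
s=cap('scene');t=cap('top')
for cams in ([t],[s]): p,f=fitcore(cams,'white',.435,.049,2.41); print(np.round(p,4),round(np.degrees(p[2]),1),round(f,1))
COL['bench']=(62,62,62)
for n,x,y in (('purple',.530,.248),('green',.415,.356)):
    for cams in ([t],[s]): p,f=fitcore(cams,n,x,y,0,.028); print(n,np.round(p,4),round(np.degrees(p[2]),1),round(f,1))
E
```

```text
t 42.6 pos [0.4322 0.0489 0.1663] yaw 138.45 q6 -0.9 F [ 0.8 -0.5 -0.3] grip 0.799 0.0
[-0.07, 0.07, 5.21] 0.03 dist 156
[0.449  0.037  2.4372] 139.6 181.1
[0.4363 0.0479 2.4302] 139.2 105.7
purple [ 0.5289  0.256  -0.0608] -3.5 116.8
purple [0.5343 0.2407 0.1024] 5.9 142.7
green [0.4125 0.3639 0.0018] 0.1 121.6
green [ 0.4139  0.3543 -0.0193] -1.1 94.7
```

```bash
python3 -m creep '[[[-0.05,0.05,1.5],0],[[-0.05,0.05,3],0],[[-0.05,0.05,4.5],0],[[-0.05,0.05,5.2],0],[[-0.05,0.05,5.2],0]]' >/dev/null; python3 -m creep '[[[0,0,0],0],[[0,0,0],0],[[0,0,0],0],[[0,0,0],0],[[0,0,0],0]]' 0 60|sed -n '2p;4,6p'; python3 -m creep '[[[0,0,-1.2],0],[[0,0,-2.7],0],[[0,0,-4.2],0],[[0,0,-5],0],[[0,0,-5],0]]'|sed -n '2p;4,6p'; python3 to.py .530 .356 .165 0
```

```text
tool_pos: [0.4369, 0.0483, 0.0133]
wrist_force: [0.2, 1.7, 7.0]
grip_width: 0.441
finger_force: 61.2
tool_pos: [0.4379, 0.048, 0.1659]
wrist_force: [0.0, -1.2, -1.4]
grip_width: 0.448
finger_force: 61.5
t 44.2 pos [0.4379 0.048  0.1659] yaw 138.32 q6 -0.89 F [ 0.  -1.2 -1.4] grip 0.448 61.5
[4.53, 9.71, 0.06] 23.05 dist 321
```

```bash
python3 -m creep '[[[0.9,1.9,0],1.4],[[1.8,3.8,0],2.8],[[2.7,5.8,0],4.2],[[3.6,7.7,0],5.6],[[4.53,9.71,0],7]]' >/dev/null; python3 -m creep '[[[0,0,0],1.4],[[0,0,0],2.8],[[0,0,0],4.2],[[0,0,0],5.6],[[0,0,0],7]]'>/dev/null; python3 -m creep '[[[0,0,0],1.4],[[0,0,0],2.8],[[0,0,0],4.2],[[0,0,0],5.6],[[0,0,0],7]]'>/dev/null; python3 -m creep '[[[0,0,0],1.4],[[0,0,0],2.05],[[0,0,0],2.05],[[0,0,0],2.05]]'>/dev/null; python3 to.py .529 .356 .035 0
```

```text
t 46.1 pos [0.4988 0.2662 0.1593] yaw 2.97 q6 1.89 F [ 0.5  0.3 -2. ] grip 0.442 61.8
[1.17, -2.94, 4.14] 0.5 dist 156
```

```bash
python3 -m creep '[[[1.17,-2.94,0],0.5],[[1.17,-2.94,0],0.5],[[1.17,-2.94,0],0.5],[[1.17,-2.94,0],0.5]]' >/dev/null; python3 -m creep '[[[0,0,1.5],0],[[0,0,3],0],[[0,0,4.1],0],[[0,0,4.1],0],[[0,0,4.1],0]]'>/dev/null; python3 -m creep '[[[0,0,0],0],[[0,0,0],0],[[0,0,0],0]]'>/dev/null; python3 to.py .529 .356 .019 0
```

```text
t 47.3 pos [0.5324 0.3575 0.041 ] yaw -0.1 q6 2.05 F [-0.1 -0.6 -3.4] grip 0.443 61.5
[-0.12, 0.05, 0.73] -0.02 dist 22
```

```bash
python3 -m creep '[[[-0.1,0.05,0.3],0],[[-0.1,0.05,0.6],0],[[-0.1,0.05,0.65],0],[[-0.1,0.05,0.65],0],[[-0.1,0.05,0.65],0]]'|sed -n '2p;4p'; python3 -m creep '[[[0,0,0.05],0],[[0,0,0.1],0],[[0,0,0.1],0],[[0,0,0.1],0]]'|sed -n '2p;4p'
```

```text
tool_pos: [0.5269, 0.3548, 0.0184]
wrist_force: [-1.7, -1.5, 0.6]
tool_pos: [0.527, 0.3549, 0.0183]
wrist_force: [-7.8, -4.6, 15.0]
```

```bash
python3 -m creep '[[[0,0,-0.2],0],[[0.03,-0.02,-0.2],0],[[0.03,-0.02,-0.2],0],[[0.03,-0.02,-0.2],0],[[0.03,-0.02,-0.2],0]]'|sed -n '2p;4p'; python3 -m creep '[[[0,0,0.03],0],[[0,0,0.06],0],[[0,0,0.12],0],[[0,0,0.12],0],[[0,0,0.12],0]]'|sed -n '2p;4p'
```

```text
tool_pos: [0.5282, 0.3555, 0.0211]
wrist_force: [0.1, 0.7, -2.1]
tool_pos: [0.5287, 0.3558, 0.0184]
wrist_force: [0.7, -0.2, -0.3]
```

Release, retreat clear, and check the board.

```bash
python3 -m creep '[[[0,0,0],0],[[0,0,0],0],[[0,0,0],0],[[0,0,0],0]]' 0.8|sed -n '2p;4,5p'; python3 -m creep '[[[0,0,-1.5],0],[[0,0,-3],0],[[0,0,-4.5],0],[[0,0,-5],0],[[0,0,-5],0]]' >/dev/null; python3 -m creep '[[[-1,10,0],0],[[-1,10,0],0],[[-1,10,0],0],[[-1,10,0],0],[[-1,10,0],0]]' >/dev/null;python3 -m creep '[[[-1,5,0],0],[[-1,5,0],0],[[-1,5,0],0],[[-1,5,0],0],[[-1,5,0],0]]' >/dev/null; python3 to.py; python3 - <<'E'
from fit import *
s=cap('scene');t=cap('top')
a=cv2.resize(s['image'][230:325,230:345],(460,580),interpolation=cv2.INTER_CUBIC)
b=cv2.resize(t['image'][182:256,202:278],(340,580),interpolation=cv2.INTER_CUBIC)
cv2.imwrite('pics/fin.png',np.hstack([a,b]))
for n,sp in (('green',(.416,.356)),('white',(.530,.356)),('purple',(.530,.248))):
  for c,nm in ((s,'scene'),(t,'top')):
    # outline inner corners vs expected cap footprint corners in crop pixels
    f=lambda X:(proj(c,X)-([230,230] if nm=='scene' else [202,182]))*([4,580/95] if nm=='scene' else [340/76,580/74])+([0,0] if nm=='scene' else [460,0])
    print(n,nm,'red cap top edge mid',f([sp[0]+.045,sp[1],.051]).round(),'black',f([sp[0]-.045,sp[1],.051]).round())
E
```

```text
tool_pos: [0.5288, 0.3558, 0.0184]
wrist_force: [-0.4, 0.9, 0.6]
grip_width: 0.799
t 51.1 pos [ 0.4711 -0.0437  0.1658] yaw -0.32 q6 1.33 F [-0.7  0.5  0. ] grip 0.802 0.0
green scene red cap top edge mid [214. 318.] black [331. 397.]
green top red cap top edge mid [533. 287.] black [526. 492.]
white scene red cap top edge mid [ 76. 224.] black [184. 298.]
white top red cap top edge mid [542.  31.] black [535. 232.]
purple scene red cap top edge mid [160.  75.] black [264. 140.]
purple top red cap top edge mid [680.  38.] black [674. 239.]
```

View pics/fin.png

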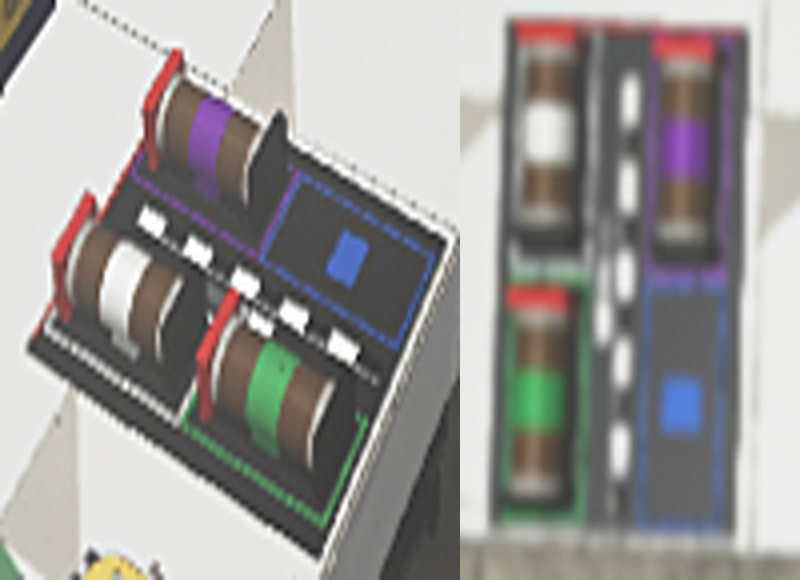

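```bash
python3 - <<'E'
from fit import *
from scipy.optimize import least_squares
s=cap('scene');t=cap('top'); COL['bench']=(62,62,62); print(np.round(s['origin'],2),np.round(t['origin'],2))
def redm(im):
    im=im.astype(float); return np.clip((im[...,2]-np.maximum(im[...,0],im[...,1])-40)/60,0,1)
def bandm(im,n):
    im=im.astype(float)
    if n=='green': return np.clip((im[...,1]-im[...,2]-30)/50,0,1)
    if n=='purple': return np.clip((im[...,0]-im[...,1]-50)/50,0,1)
    return np.clip((im.min(2)-140)/60,0,1)
def cen(w): 
    ys,xs=np.mgrid[:w.shape[0],:w.shape[1]]; return np.array([(w*xs).sum(),(w*ys).sum()])/w.sum()/S
for n,sx,sy in (('green',.416,.356),('white',.530,.356),('purple',.530,.248)):
    for c,nm in ((s,'scene'),(t,'top')):
        q=np.array([proj(c,X) for X in tf(np.vstack([b for _,b in PARTS]),sx,sy,0,.028)]); lo=np.floor(q.min(0)-2).astype(int); hi=np.ceil(q.max(0)+2).astype(int)
        ob=cv2.resize(c['image'][lo[1]:hi[1],lo[0]:hi[0]],None,fx=S,fy=S,interpolation=cv2.INTER_CUBIC).clip(0,255)
        rd=lambda x,y:render(c,(x,y,0),.028,n,lo,ob.shape)
        out=[]
        def masked(im,f,g):  # keep only largest blob near model region
            w=f(im); k=cv2.dilate((g>.3).astype(np.uint8),np.ones((3*S,3*S))); return cen(w*k)
        for f in (redm,lambda i:bandm(i,n)):
            g=f(rd(sx,sy)); o=masked(ob,f,g)
            r=least_squares(lambda d:cen(f(rd(sx+d[0],sy+d[1])))-o,[0,0],diff_step=1,x_scale=.002) if False else None
            J=np.c_[cen(f(rd(sx+.004,sy)))-cen(g),cen(f(rd(sx,sy+.004)))-cen(g)]/.004
            out.append(np.round(np.linalg.solve(J,o-cen(g))*1000,1).tolist())
        print(n,nm,'offset mm by red',out[0],'by band',out[1])
E
```

```text
[0.06 0.93 0.92] [ 0.38 -0.02  1.38]
green scene offset mm by red [1.7, -7.2] by band [-0.5, -3.0]
green top offset mm by red [-2.8, 3.8] by band [-3.5, 4.4]
white scene offset mm by red [7.0, -8.9] by band [3.7, -2.7]
white top offset mm by red [3.0, 3.7] by band [1.4, 3.8]
purple scene offset mm by red [3.3, -7.2] by band [1.4, -6.5]
purple top offset mm by red [-0.6, 2.7] by band [-2.1, 1.8]
```

```bash
python3 -m creep '[[[0,0,0],0],[[0,0,0],0]]' >/dev/null; python3 to.py .416 .356 .165 0
```

```text
t 51.5 pos [ 0.4731 -0.0419  0.1681] yaw 0.01 q6 1.33 F [ 0.3  0.3 -0.2] grip 0.799 0.0
[-1.9, -13.26, 0.11] 0.0 dist 402
```

```bash
python3 -m creep '[[[-0.95,-6.6,0],0],[[-0.95,-6.6,0],0],[[-0.95,-6.6,0],0],[[-0.95,-6.6,0],0],[[-0.95,-6.6,0],0]]' >/dev/null; python3 -m creep '[[[-0.95,-6.66,0],0],[[-0.95,-6.66,0],0],[[-0.95,-6.66,0],0],[[-0.95,-6.66,0],0],[[-0.95,-6.66,0],0]]' >/dev/null; python3 -m creep '[[[0,0,0],0],[[0,0,0],0]]' >/dev/null; python3 to.py .416 .356 .013 0
```

```text
t 52.7 pos [0.4167 0.3538 0.1679] yaw -0.12 q6 2.15 F [-0.3 -0.3  0.5] grip 0.799 0.0
[-0.02, -0.08, 5.16] -0.02 dist 155
```

```bash
python3 -m creep '[[[0,-0.06,1.5],0],[[0,-0.06,3],0],[[0,-0.06,4.5],0],[[0,-0.06,5.1],0],[[0,-0.06,5.1],0]]' >/dev/null; python3 -m creep '[[[0,0,0],0],[[0,0,0],0],[[0,0,0],0],[[0,0,0],0],[[0,0,0],0]]' 0 50|sed -n '2p;4,6p'; python3 -m creep '[[[0,0,-0.2],0],[[0,0,-0.2],0],[[0,0,-0.2],0]]' |sed -n '2p;4p'
```

```text
tool_pos: [0.4189, 0.3576, 0.0177]
wrist_force: [1.0, -1.9, 7.0]
grip_width: 0.449
finger_force: 51.2
tool_pos: [0.4162, 0.3568, 0.0211]
wrist_force: [-1.0, 0.3, -2.8]
```

```bash
python3 -m creep '[[[0.08,0.02,0],0],[[0.08,0.02,0],0],[[0.08,0.02,0.06],0],[[0.08,0.02,0.12],0],[[0.08,0.02,0.12],0]]' |sed -n '2p;4p'; python3 -m creep '[[[0,0,0],0],[[0,0,0],0]]' |sed -n '2p;4p'
```

```text
tool_pos: [0.419, 0.3561, 0.0178]
wrist_force: [-1.2, -0.8, 0.7]
tool_pos: [0.419, 0.3561, 0.0178]
wrist_force: [-1.1, -0.1, 2.9]
```

```bash
python3 -m creep '[[[0,0,-0.12],0],[[0.07,0,-0.12],0],[[0.07,0,-0.12],0],[[0.07,0,0],0],[[0.07,0,0],0]]' |sed -n '2p;4p'; python3 -m creep '[[[0,0,0],0],[[0,0,0],0]]' |sed -n '2p;4p'
```

```text
tool_pos: [0.4218, 0.3565, 0.0178]
wrist_force: [-0.1, 0.4, -0.0]
tool_pos: [0.4217, 0.3564, 0.0178]
wrist_force: [0.7, 0.2, 0.1]
```

```bash
python3 -m creep '[[[0,0,0],0],[[0,0,0],0],[[0,0,0],0],[[0,0,0],0]]' 0.8|sed -n '2p;4,5p'; python3 -m creep '[[[0,0,-1.5],0],[[0,0,-3],0],[[0,0,-4.5],0],[[0,0,-5],0],[[0,0,-5],0]]' >/dev/null; python3 -m creep '[[[1,10,0],0],[[1,10,0],0],[[1,10,0],0],[[1,10,0],0],[[1,10,0],0]]' >/dev/null;python3 -m creep '[[[0,5,0],0],[[0,5,0],0],[[0,5,0],0],[[0,5,0],0],[[0,5,0],0]]' >/dev/null; python3 - <<'E'
from fit import *
s=cap('scene');t=cap('top'); COL['bench']=(62,62,62)
def redm(im):
    im=im.astype(float); return np.clip((im[...,2]-np.maximum(im[...,0],im[...,1])-40)/60,0,1)
def bandm(im,n):
    im=im.astype(float)
    if n=='green': return np.clip((im[...,1]-im[...,2]-30)/50,0,1)
    if n=='purple': return np.clip((im[...,0]-im[...,1]-50)/50,0,1)
    return np.clip((im.min(2)-140)/60,0,1)
def cen(w): 
    ys,xs=np.mgrid[:w.shape[0],:w.shape[1]]; return np.array([(w*xs).sum(),(w*ys).sum()])/w.sum()/S
for n,sx,sy in (('green',.416,.356),('white',.530,.356),('purple',.530,.248)):
  res=[]
  for kind in (0,1):
    A=[];b=[]
    for c in (s,t):
        q=np.array([proj(c,X) for X in tf(np.vstack([p for _,p in PARTS]),sx,sy,0,.028)]); lo=np.floor(q.min(0)-2).astype(int); hi=np.ceil(q.max(0)+2).astype(int)
        ob=cv2.resize(c['image'][lo[1]:hi[1],lo[0]:hi[0]],None,fx=S,fy=S,interpolation=cv2.INTER_CUBIC).clip(0,255)
        f=redm if kind==0 else (lambda i:bandm(i,n))
        rd=lambda x,y,z:cen(f(render(c,(x,y,0),z,n,lo,ob.shape)))
        g=f(render(c,(sx,sy,0),.028,n,lo,ob.shape)); k=cv2.dilate((g>.3).astype(np.uint8),np.ones((3*S,3*S)))
        c0=cen(g); A.append(np.c_[rd(sx+.004,sy,.028)-c0,rd(sx,sy+.004,.028)-c0,rd(sx,sy,.032)-c0]/.004); b.append(cen(f(ob)*k)-c0)
    res.append(np.linalg.lstsq(np.vstack(A),np.hstack(b),rcond=None)[0]*1000)
  print(n,'dx dy dz mm: red',res[0].round(1),'band',res[1].round(1))
im=s['image'].astype(int); m=((im[...,2]-im[...,1]>60)&(im[...,2]-im[...,0]>60)); m[:,:362]=0; m[158:]=0; m[:135]=0;m[:,385:]=0
print(m.sum(),[ (x,round(np.nonzero(m[:,x])[0].mean(),1)) for x in range(364,380,3) if m[:,x].any()])
E
python3 to.py
```

```text
tool_pos: [0.421, 0.3561, 0.0176]
wrist_force: [0.8, -0.6, 0.3]
grip_width: 0.801
green dx dy dz mm: red [-1.4  0.3 12.7] band [-1.2  2.3  8.4]
white dx dy dz mm: red [ 0.2 -0.3 13.6] band [0.4 1.6 6.6]
purple dx dy dz mm: red [-2.4 -0.  11.9] band [-3.1  0.1  8.9]
39 [(364, np.float64(152.5)), (367, np.float64(152.0)), (370, np.float64(151.0)), (373, np.float64(151.0)), (376, np.float64(150.0))]
t 57.4 pos [ 0.444  -0.0415  0.1658] yaw -0.07 q6 1.32 F [0.7 0.  0.4] grip 0.799 0.0
```

```bash
python3 to.py .529 .2485 .165 0; python3 -m creep '[[[2.83,-9.67,0],0],[[2.83,-9.67,0],0],[[2.83,-9.67,0],0],[[2.83,-9.67,0],0],[[2.83,-9.67,0],0]]' >/dev/null; python3 to.py .529 .2485 .165 0
```

```text
t 57.4 pos [ 0.444  -0.0415  0.1658] yaw -0.07 q6 1.32 F [0.7 0.  0.4] grip 0.799 0.0
[2.82, -9.67, 0.03] -0.01 dist 302
t 57.9 pos [0.5147 0.2015 0.1668] yaw 0.13 q6 1.81 F [ 1.  -0.6  1. ] grip 0.803 0.0
[0.48, -1.57, 0.06] 0.02 dist 49
```

```bash
python3 -m creep '[[[0.48,-1.57,0],0],[[0.48,-1.57,0],0],[[0.48,-1.57,0],0],[[0.48,-1.57,0],0],[[0.48,-1.57,0],0]]' >/dev/null; python3 to.py .529 .248 .0145 0
```

```text
t 58.4 pos [0.5296 0.2435 0.1672] yaw -0.13 q6 1.88 F [ 0.5 -0.1 -0.4] grip 0.803 0.0
[-0.02, -0.15, 5.09] -0.02 dist 153
```

```bash
python3 -m creep '[[[0,-0.1,1.5],0],[[0,-0.1,3],0],[[0,-0.1,4.5],0],[[0,-0.1,5.1],0],[[0,-0.1,5.1],0]]' |sed -n '2p;4p'; python3 -m creep '[[[0,0,0],0],[[0,0,0],0],[[0,0,0],0],[[0,0,0],0],[[0,0,0],0]]' 0 50|sed -n '2p;4,6p'; python3 -m creep '[[[0,0,-0.2],0],[[0.12,0,-0.2],0],[[0.12,0,-0.2],0],[[0.12,0,-0.2],0],[[0.12,0,-0.2],0]]' |sed -n '2p;4p'
```

```text
tool_pos: [0.5266, 0.2447, 0.0107]
wrist_force: [-0.9, -0.2, -0.2]
tool_pos: [0.5329, 0.2477, 0.0174]
wrist_force: [-1.1, -1.6, 7.6]
grip_width: 0.448
finger_force: 51.1
tool_pos: [0.5335, 0.2471, 0.02]
wrist_force: [-0.1, -0.3, -1.6]
```

```bash
python3 -m creep '[[[0.05,-0.03,0],0],[[0.05,-0.03,0],0],[[0.05,-0.03,0.05],0],[[0.05,-0.03,0.1],0],[[0.05,-0.03,0.1],0]]' |sed -n '2p;4p'; python3 -m creep '[[[0,0,0],0],[[0,0,0],0]]' |sed -n '2p;4p'
```

```text
tool_pos: [0.5356, 0.2481, 0.0176]
wrist_force: [0.6, -0.4, -2.9]
tool_pos: [0.5355, 0.2481, 0.0176]
wrist_force: [-0.2, -0.5, -2.0]
```

```bash
python3 -m creep '[[[0,0,0.04],0],[[0,0,0.04],0],[[0,0,0.04],0]]' |sed -n '2p;4p'; python3 -m creep '[[[0,0,0],0],[[0,0,0],0],[[0,0,0],0],[[0,0,0],0]]' 0.8|sed -n '2p;4,5p'; python3 -m creep '[[[0,0,-1.5],0],[[0,0,-3],0],[[0,0,-4.5],0],[[0,0,-5],0],[[0,0,-5],0]]' >/dev/null; python3 -m creep '[[[-2,8,0],0],[[-2,8,0],0],[[-2,8,0],0],[[-2,8,0],0],[[-2,8,0],0]]' >/dev/null; python3 -m creep '[[[0,0,0],0],[[0,0,0],0],[[0,0,0],0]]'; python3 - <<'E'
from fit import *
s=cap('scene');t=cap('top')
cv2.imwrite('pics/fin2.png',s['image'])
for n in ('core_yellow_c','core_green_c','core_white_c','core_purple_c'):
    print(n,[(round(r['conf'],2),np.round(r['point']).tolist()) for r in manip.spot_point(n,'scene')[:2]])
COL['bench']=(62,62,62)
p,f=fitcore([s],'purple',.531,.248,0,.028); print(p,f)
p,f=fitcore([t],'purple',.531,.248,0,.028); print(p,f)
COL['bench']=(232,232,232)
print(fitcore([s],'yellow',.4775,-.275,.07,.05))
E
```

```text
tool_pos: [0.5356, 0.2481, 0.0174]
wrist_force: [-3.2, -0.9, 5.0]
tool_pos: [0.5356, 0.2481, 0.0163]
wrist_force: [-0.2, -0.1, 0.2]
grip_width: 0.798
time_s: 62.6
tool_pos: [0.4743, 0.009, 0.1649]
tool_rot: [1.0, -0.001, -0.001, -0.0]
wrist_force: [-1.5, 0.4, -0.2]
grip_width: 0.799
finger_force: 0.0
core_yellow_c [(0.52, [367.0, 164.0])]
core_green_c [(0.85, [296.0, 294.0]), (0.56, [283.0, 249.0])]
core_white_c [(0.69, [262.0, 275.0])]
core_purple_c [(0.81, [279.0, 252.0]), (0.21, [358.0, 161.0])]
[0.53733322 0.24226546 0.10318337] 143.87490295031057
[ 0.53160659  0.25640742 -0.05488316] 120.18288461538461
(array([ 0.47804815, -0.27550223,  0.08944415]), np.float64(124.42105263157895))
```

```bash
python3 -c "
from cell import manip
print(manip.finish_job())"
```

```text
the job is handed in; nothing more can be done
None
```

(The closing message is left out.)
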